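# Dry, cool, weigh: move three samples one step on

## Robot

A 7-joint arm with a two-finger parallel gripper is mounted at the origin on the work surface. World frame = base frame: x ahead of the robot, y to its left, z up, the work surface at z = 0. Lengths are in m, angles in rad, forces in N, time in s.
With the tool pointing down it reaches from about 0.4 to 0.85 m from the base axis. Payload 6.9 kg.
Tool frame: the origin (TCP) lies midway between the tips of the shut fingers; the grasp point (between the pads) lies 19 mm behind it; z points along the fingers, x is the direction in which the jaws open and shut, and the axes are right-handed (so a half turn about z gives the same grasp; the last joint's range is limited). The gripper opens to 85 mm and grips with 20 to 120 N. Pads are 22 mm wide; open, the fingers measure 114 mm over their backs; the gripper's body (76 mm by 85 mm) begins 54 mm behind the grasp point. The pads swing forward as they close: fully open they stand 13 mm farther back than shut.
Start: joints at [-1.175, 0.507, -0.238, 1.5, 0.126, 1.149, -0.155], TCP at [0.179, 0.599, 0.231] pointing down, gripper open.
Joint ranges: [-3.08, 3.08], [-0.24, 2.05], [-1.43, 1.35], [0, 2.5], [-1.52, 4.66], [0.17, 1.96], [-2.89, 2.89]. Speed limits (rad/s): [2.39, 2.39, 3.14, 3.14, 3.14, 3.14, 3.14].

## Interface

Orientations are given as a 3x3 rotation matrix whose columns are the frame's x, y, z axes.
In Python, from plant import get_state, eyes, job gives the robot as it stands. The module is installed in compiled form; this text tells all that it offers.
- The arm moves only by the tool apply_moves, never from a script. Its argument "steps" is a list of rows, each an object with "delta_rot": the turn, a rotation vector about the tool's x, y, z in degrees, a list of three; "translation": the shift along the tool's x, y, z in m, a list of three; "fingers": the closure, from -1 (fully open) to 1 (shut). A call has 1 to 20 rows; each row is the pose to reach, as a shift and turn from the pose measured when the call began, along the tool's axes at that moment; what a row does not reach only later rows make up. A row lasts 1/12 s, in which the tool goes at most 41.7 mm and 7.16 degrees, less where a joint would pass 70% of its speed; a pose out of reach is approached as far as the arm can. A call with a gripper value outside its range is refused whole. The fingers move at their own pace and stop on an object; "grip_force" is the grip in N (left out, the last holds). Time passes only in rows, so rows that repeat a pose let the fingers close. It gives the time, the measured TCP pose, the force and the opening at its end, in the units of the state.
- get_state(): the state, without advancing time (a new reading comes with each control period).
- eyes.read_camera(name): name is "scene" or "side" or "wrist"; returns a dict with "img" (480x640x3 uint8, red, green, blue), "fovy" (degrees; the focal length in pixels is half the picture's height over the tangent of half this angle, whatever the lens; pixels are square), "cx", "cy" (the principal point, pixels), "rvec" (rotation vector, rad) and "tvec" (3), from world to camera coordinates, as OpenCV has them. Camera axes: x right, y down, z forward; pixel columns grow to the right and rows downward; lengths in m; the calibration is good to about 2 mm. A picture is of the moment at which its call begins. There is no depth.
- job.hand_in(): hands the job in, once; it reports no verdict.
The state is a dict: "clock": time; "joint_pos": joint angles; "dq": joint speeds; "joint_torque": joint torques, N m; "position": TCP position; "ee_rot": TCP orientation; "force": force on the tool from outside, world axes, zero at the start; "torque": the same for the moment, N m; "opening": finger opening in m.
Only numpy, scipy, OpenCV 4.12 (cv2) and the standard library are available. Lean on these libraries where they do the work, as an engineer would, in place of code of your own. Each camera call takes 0.05 s, during which the arm holds its last target.

## Task

Three samples are going round a drying cycle and each has to move one step on: the amber bottle from the warming plate to the cooling block, the metal tin from the cooling block to the balance, and the square porcelain box from the balance to the warming plate. All three places are taken, so park one of them on the empty cork mat meanwhile; never stand a sample on the bare bench. Set each down gently and upright in the middle of its place, leave the mat empty, and leave the tube rack, the tip box and the calculator where they are.

Things in the scene. Friction and masses are not known exactly. Their poses are not given: they have to be found in the camera images.
- bottle_mid (a point): Loose amber glass bottle with a white cap, round, 85 mm tall in all: straight body 40 mm in diameter up to 62 mm, then a shoulder, cap 30 mm in diameter from 74 to 85 mm. About 0.14 kg. This point: on its axis, 42.5 mm above its underside. z up along its axis. Starts on the warming plate.
- tin_mid (a point): Loose squat round metal tin with a slightly wider lid fixed on it, 40 mm tall, 58 mm in diameter below and 60 mm at the lid (upper 12 mm). About 0.12 kg. This point: on its axis, 20 mm above its underside. z up. Starts on the cooling block.
- box_mid (a point): Loose square white porcelain box with its lid fixed on, 46 x 46 mm (sides along its x and y axes), 60 mm tall, and a small knob of 14 mm diameter, 12 mm high, on top. About 0.18 kg. This point: on its vertical middle axis, 30 mm above its underside. z up; it starts at any yaw. Starts on the balance.
- hotplate_top (a point): Warming plate: white housing 160 x 120 mm with a bare square dark steel plate 110 x 110 mm on top and a control strip with a black knob 24 mm in diameter, no higher than the plate, on its robot side (-x). Fixed to the bench, turned at most 0.2 rad about the vertical. Its x axis points away from the robot side at yaw 0, z up. This point: centre of its top surface, 65 mm above the bench. The housing reaches 100 mm to -x and 60 mm to +x and sideways from this point.
- cooler_top (a point): Cooling block: black finned metal block 120 x 120 mm with a flat top and no controls. Fixed to the bench, turned at most 0.2 rad about the vertical. Its x axis points away from the robot side at yaw 0, z up. This point: centre of its top surface, 35 mm above the bench.
- balance_top (a point): Balance: grey housing 160 x 120 mm with a round steel pan 110 mm in diameter that does not move, and a display strip on its robot side (-x), lower than the pan. Fixed to the bench, turned at most 0.2 rad about the vertical. Its x axis points away from the robot side at yaw 0, z up. This point: centre of its top surface, 45 mm above the bench. The housing reaches 100 mm to -x and 60 mm to +x and sideways from this point.
- mat_top (a point): Round cork mat, 110 mm in diameter, 15 mm thick, empty at the start: the free spot. Fixed to the bench, turned at most 0.2 rad about the vertical. Its x axis points away from the robot side at yaw 0, z up. This point: centre of its top surface, 15 mm above the bench.
- rack: Bystander, loose: blue rack 90 x 180 mm with small capped tubes, 85 mm tall, beyond the stations. Origin at the centre of its underside. Leave it alone.
- tipbox: Bystander, loose: white and orange tip box 85 x 122 mm, 64 mm tall, beyond the stations. Origin at the centre of its underside. Leave it alone.
- calc: Bystander, loose: black calculator 150 x 80 mm (long side along its x axis), 17 mm thick, beyond the stations. Origin at the centre of its underside. Leave it alone.
Things that resemble listed ones, but are neither listed nor needed, are in the scene too. Leave any green or purple look-alike of the part that bears box_mid alone.

How it is judged:
By the outcome, as a careful person would: the job done as asked, in the order asked, and still so for the second after the job is handed in, with the robot touching nothing.
It also fails if it takes over 120 s, if anything falls off the work surface, if the arm or the gripper's body presses on something with over 40 N, if the wrist force passes 120 N, or if a joint passes its speed limit or range.

## Working session

There is one attempt and no reset: what is moved stays moved. The work goes in short steps, Python scripts to look and compute and a tool call to move; the robot and the scene stay as the last step left them, time stands still between calls to the robot, and variables do not carry over. Pictures are saved under pics/ and viewed, and the job is handed in when it is done.

Besides the shell and the picture viewer there is one more tool, called after "Call:" as name([rows], argument=value, ...), one row to a line, values as JSON. apply_moves: Moves the arm, as the interface text tells. Its arguments: {"type":"object","properties":{"steps":{"type":"array"},"grip_force":{"type":"number"}},"required":["steps"]}

```bash
mkdir -p pics; cat > h.py <<'E'
import numpy as np, cv2
from plant import get_state, eyes, job
def cam(n):
    c=eyes.read_camera(n); c['img']=np.array(c['img'])
    f=240/np.tan(np.radians(c['fovy'])/2); c['K']=np.array([[f,0,c['cx']],[0,f,c['cy']],[0,0,1.]])
    c['R']=cv2.Rodrigues(np.array(c['rvec'],float))[0]; c['t']=np.array(c['tvec'],float).ravel(); return c
def save(c,p): cv2.imwrite('pics/'+p,c['img'][:,:,::-1])
def ray(c,u,v,z):
    o=-c['R'].T@c['t']; d=c['R'].T@np.linalg.inv(c['K'])@np.array([u,v,1.])
    return o+d*(z-o[2])/d[2]
def proj(c,P):
    P=np.atleast_2d(P); q=(c['K']@(c['R']@P.T+c['t'][:,None])).T; return q[:,:2]/q[:,2:]
E
python3 - <<'E'
from h import *
np.set_printoptions(precision=3,suppress=True)
for n in ['scene','side','wrist']:
    c=cam(n); save(c,n+'0.png'); print(n,c['fovy'],c['cx'],c['cy'],-c['R'].T@c['t'],c['R'][2])
s=get_state(); print(s)
E
```

```text
scene 48.35024719050771 325.58983331635517 233.1462416697951 [1.264 0.034 0.959] [-0.627  0.034 -0.778]
side 54.95525712790128 325.968124184867 240.92630512105683 [ 0.18  -0.555  0.91 ] [ 0.329  0.571 -0.752]
wrist 67.49626588418617 324.934308162321 240.1099884471534 [0.102 0.623 0.373] [ 0.297 -0.089 -0.951]
{'clock': 0.15, 'joint_pos': array([-1.174,  0.508, -0.238,  1.501,  0.126,  1.149, -0.155]), 'dq': array([ 0.001, -0.001, -0.001, -0.003,  0.001,  0.001,  0.001]), 'joint_torque': array([ -0.002, -62.102,  -2.189, -24.984,   0.013,   0.009,   0.   ]), 'position': array([0.179, 0.598, 0.231]), 'ee_rot': array([[ 0.287,  0.958, -0.   ],
       [ 0.958, -0.287, -0.001],
       [-0.001,  0.   , -1.   ]]), 'force': array([-0.567, -0.123, -0.079]), 'torque': array([-0.021, -0.012,  0.06 ]), 'opening': 0.0852080556015452}
```

View pics/scene0.png

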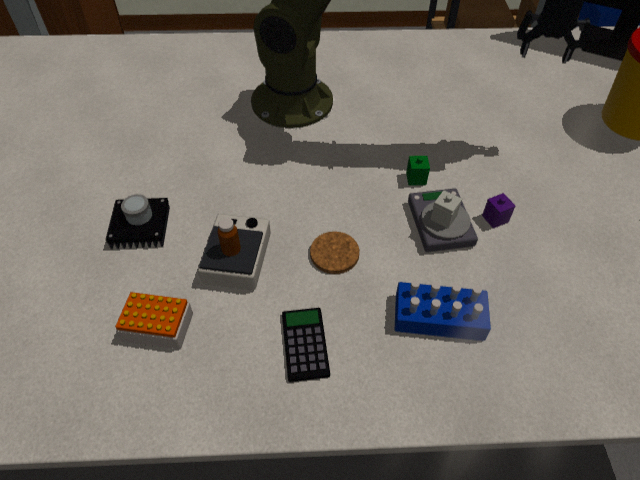

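View pics/side0.png

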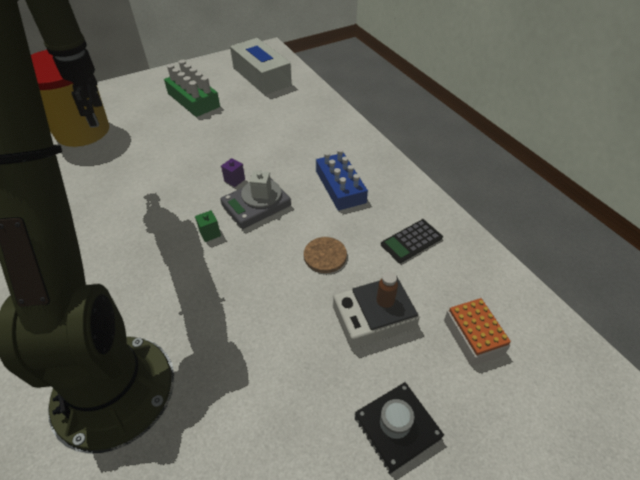

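View pics/wrist0.png

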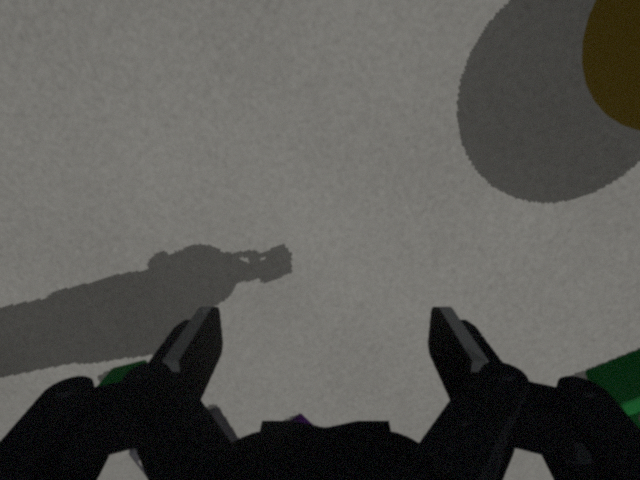

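The scene view shows the cooler with the tin (~140,215), the hotplate with the bottle (~235,250), the mat (335,252), and the balance with the box (443,215). The green cube is at (418,170) and the purple one at (499,210). Next I'll zoom in to measure.

```bash
python3 - <<'E'
import cv2
a=cv2.imread('pics/scene0.png'); b=cv2.imread('pics/side0.png')
cv2.imwrite('pics/s_left.png',cv2.resize(a[180:310,95:285],None,fx=4,fy=4,interpolation=cv2.INTER_CUBIC))
cv2.imwrite('pics/s_right.png',cv2.resize(a[140:290,300:530],None,fx=3.4,fy=3.4,interpolation=cv2.INTER_CUBIC))
cv2.imwrite('pics/d_a.png',cv2.resize(b[140:290,190:370],None,fx=4,fy=4,interpolation=cv2.INTER_CUBIC))
cv2.imwrite('pics/d_b.png',cv2.resize(b[260:480,320:460],None,fx=2.7,fy=2.7,interpolation=cv2.INTER_CUBIC))
E
```

```text
(no output)
```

View pics/s_left.png

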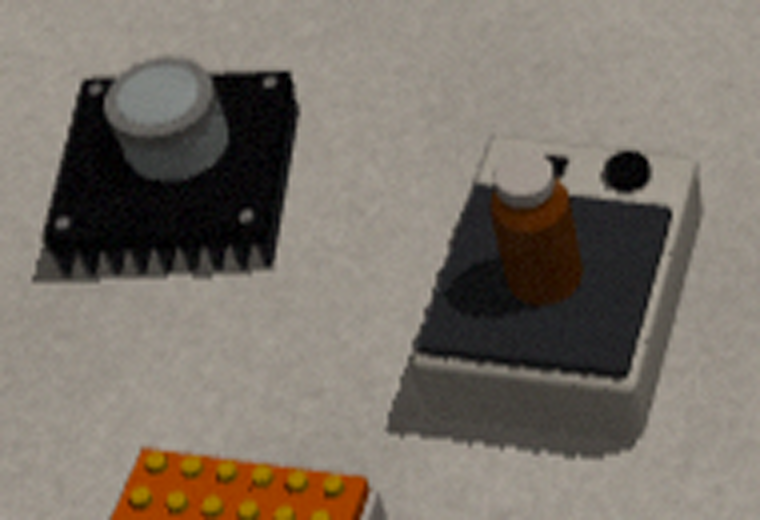

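View pics/s_right.png

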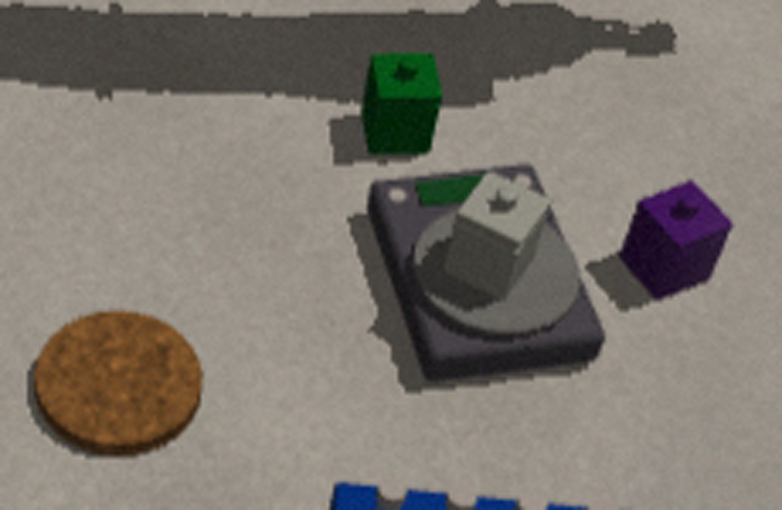

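View pics/d_a.png

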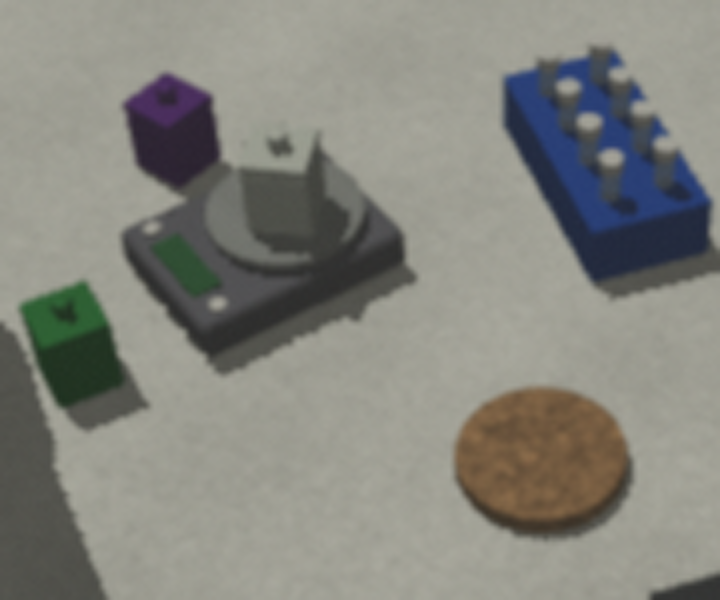

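View pics/d_b.png

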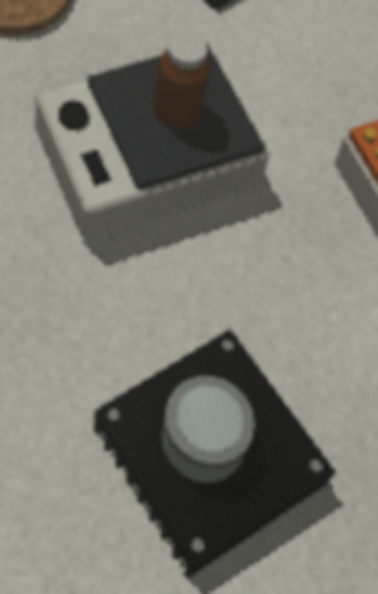

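```bash
python3 - <<'E'
from h import *
np.set_printoptions(precision=4,suppress=True)
cs=cam('scene'); cd=cam('side')
crop={'L':(cs,4,95,180),'R':(cs,3.4,300,140),'A':(cd,4,190,140),'B':(cd,2.7,320,260)}
def pt(k,U,V,z):
    c,s,ox,oy=crop[k]; return ray(c,(U+.5)/s-.5+ox,(V+.5)/s-.5+oy,z)
def pl(name,k,pts,z):
    P=np.array([pt(k,*p,z) for p in pts])[:,:2]; e=np.diff(np.vstack([P,P[:1]]),axis=0)
    print(name,k,'c',P.mean(0),'edges',np.linalg.norm(e,axis=1),'ang',np.degrees(np.arctan2(e[:,1],e[:,0])))
pl('cool screws','L',[(95,90),(270,82),(245,215),(62,222)],.035)
pl('cool screws','B',[(113,414),(228,345),(316,466),(197,545)],.035)
pl('cool top','L',[(85,75),(290,72),(272,250),(45,248)],.035)
pl('cool top','B',[(95,413),(230,331),(334,474),(186,577)],.035)
pl('hot','L',[(478,185),(671,209),(630,377),(417,350)],.065)
pl('hot','B',[(138,188),(90,78),(208,48),(266,154)],.065)
pl('box','R',[(490,172),(550,208),(515,238),(458,210)],.105)
pl('box','A',[(240,170),(246,128),(321,130),(305,173)],.105)
pl('tin','L',[(160,93)],.075);pl('tin','B',[(209,418)],.075)
pl('bottle','L',[(524,168)],.15);pl('bottle','B',[(188,46)],.15)
# mat
for c in (cs,cd):
    hsv=cv2.cvtColor(c['img'],cv2.COLOR_RGB2HSV)
    m=cv2.inRange(hsv,(5,80,60),(20,255,255)); n,l,st,ce=cv2.connectedComponentsWithStats(m)
    for i in range(1,n):
        if st[i,4]>500: print('mask',st[i],ce[i],ray(c,*ce[i],.015))
# pan: ray of boundary
def circ(name,k,pts,z):
    P=np.array([pt(k,*p,z) for p in pts])[:,:2]
    A=np.c_[2*P,np.ones(len(P))]; x=np.linalg.lstsq(A,(P**2).sum(1),rcond=None)[0]
    print(name,k,x[:2],'r',np.sqrt(x[2]+x[:2]@x[:2]))
circ('pan','R',[(413,268),(420,238),(440,300),(480,327),(525,328),(570,300),(580,275),(575,250),(560,228)],.045)
circ('pan','A',[(206,215),(212,235),(235,258),(275,270),(310,265),(345,243),(365,215),(362,190),(340,163),(215,192)],.045)
circ('mat','R',[(35,375),(60,430),(118,449),(170,430),(202,380),(175,333),(118,312),(60,335)],.015)
E
```

```text
cool screws L c [ 0.4573 -0.3519] edges [0.1002 0.0996 0.0997 0.0982] ang [  91.5537    0.5477  -89.2385 -179.1762]
cool screws B c [ 0.4578 -0.3502] edges [0.1005 0.1001 0.1004 0.1003] ang [   0.6156  -89.2379 -179.2448   90.8165]
cool top L c [ 0.4632 -0.3481] edges [0.1188 0.1327 0.1238 0.1283] ang [  89.1143    3.8789  -92.7401 -178.1592]
cool top B c [ 0.4545 -0.3522] edges [0.1188 0.1184 0.1252 0.1198] ang [   1.0691  -89.5128 -178.4114   87.4287]
hot L c [ 0.5788 -0.1252] edges [0.1069 0.1101 0.1111 0.1107] ang [  78.9071   -9.04   -100.7714  168.8161]
hot B c [ 0.5737 -0.1298] edges [0.1088 0.1056 0.1098 0.1076] ang [  78.01    -12.5297 -100.9609  166.9359]
box R c [0.4943 0.3389] edges [0.0461 0.0366 0.0403 0.0417] ang [  44.9073  -47.9934 -128.0284  140.6842]
box A c [0.4906 0.3392] edges [0.042  0.0503 0.0435 0.0427] ang [  61.0789  -31.7758 -128.9488  146.6151]
tin L c [ 0.4497 -0.3474] edges [0.] ang [0.]
tin B c [ 0.4511 -0.3464] edges [0.] ang [0.]
bottle L c [ 0.5753 -0.1271] edges [0.] ang [0.]
bottle B c [ 0.5782 -0.1256] edges [0.] ang [0.]
mask [ 310  231   50   42 1559] [334.4913 250.9346] [0.5542 0.0923 0.015 ]
mask [ 115  292   73   46 2068] [151.7447 314.8351] [ 0.7014 -0.2843  0.015 ]
mask [ 304  237   43   36 1169] [324.8084 254.1771] [0.548 0.089 0.015]
mask [ 449  298   62   57 1782] [479.2043 326.2245] [ 0.7441 -0.261   0.015 ]
pan R [0.4907 0.3469] r 0.05502623081492686
pan A [0.4932 0.3453] r 0.05564582384970166
mat R [0.5545 0.0919] r 0.05425633134833962
```

```bash
cat >> h.py <<'E'
def go(x,y,z,yaw=None):
    """print tool-frame shift and turn to world TCP x,y,z; yaw = jaw direction (deg, world), tool kept down"""
    s=get_state(); R=np.array(s['ee_rot']); p=np.array(s['position'])
    if yaw is None: yaw=np.degrees(np.arctan2(R[1,0],R[0,0]))
    cur=np.degrees(np.arctan2(R[1,0],R[0,0])); yaw=cur+((yaw-cur+90)%180-90)
    a=np.radians(yaw); G=np.array([[np.cos(a),np.sin(a),0],[np.sin(a),-np.cos(a),0],[0,0,-1.]])
    rv=np.degrees(cv2.Rodrigues(R.T@G)[0].ravel()); t=R.T@(np.array([x,y,z])-p)
    print('p',p.round(4),'yaw',round(cur,1),'t',t.round(4),'rv',rv.round(2),'F',np.round(s['force'],2),'open',round(s['opening'],4),'clk',round(s['clock'],2),'q',np.round(s['joint_pos'],2))
E
python3 -c "
from h import *
go(.577,-.127,.30)"
```

```text
p [0.1792 0.5985 0.2308] yaw 73.3 t [-0.581   0.5891 -0.0686] rv [0.   0.05 0.  ] F [ 0.1  -0.32 -0.53] open 0.0854 clk 0.25 q [-1.17  0.51 -0.24  1.5   0.13  1.15 -0.15]
```

Call:
apply_moves([
  {"delta_rot": [0,0,0],"translation": [0,0,-0.07],"fingers": -1},
  {"delta_rot": [0,0,0],"translation": [0,0,-0.07],"fingers": -1},
  {"delta_rot": [0,0,0],"translation": [-0.581,0.589,-0.07],"fingers": -1},
  {"delta_rot": [0,0,0],"translation": [-0.581,0.589,-0.07],"fingers": -1},
  {"delta_rot": [0,0,0],"translation": [-0.581,0.589,-0.07],"fingers": -1},
  {"delta_rot": [0,0,0],"translation": [-0.581,0.589,-0.07],"fingers": -1},
  {"delta_rot": [0,0,0],"translation": [-0.581,0.589,-0.07],"fingers": -1},
  {"delta_rot": [0,0,0],"translation": [-0.581,0.589,-0.07],"fingers": -1},
  {"delta_rot": [0,0,0],"translation": [-0.581,0.589,-0.07],"fingers": -1},
  {"delta_rot": [0,0,0],"translation": [-0.581,0.589,-0.07],"fingers": -1},
  {"delta_rot": [0,0,0],"translation": [-0.581,0.589,-0.07],"fingers": -1},
  {"delta_rot": [0,0,0],"translation": [-0.581,0.589,-0.07],"fingers": -1},
  {"delta_rot": [0,0,0],"translation": [-0.581,0.589,-0.07],"fingers": -1},
  {"delta_rot": [0,0,0],"translation": [-0.581,0.589,-0.07],"fingers": -1},
  {"delta_rot": [0,0,0],"translation": [-0.581,0.589,-0.07],"fingers": -1},
  {"delta_rot": [0,0,0],"translation": [-0.581,0.589,-0.07],"fingers": -1},
  {"delta_rot": [0,0,0],"translation": [-0.581,0.589,-0.07],"fingers": -1},
  {"delta_rot": [0,0,0],"translation": [-0.581,0.589,-0.07],"fingers": -1},
  {"delta_rot": [0,0,0],"translation": [-0.581,0.589,-0.07],"fingers": -1},
], grip_force=30)

```text
clock: 1.83
position: [0.5202, -0.0245, 0.3015]
ee_rot: [[0.286, 0.958, 0.0], [0.958, -0.286, -0.001], [-0.001, 0.0, -1.0]]
force: [0.9, 0.7, 0.3]
opening: 0.0856
```

```bash
python3 -c "
from h import *
c=cam('wrist'); save(c,'w1.png')
go(.577,-.127,.28)"
```

```text
p [ 0.5231 -0.0338  0.3012] yaw 72.8 t [-0.073   0.0789  0.0219] rv [0.23 0.33 0.  ] F [ 4.49 -7.13  1.44] open 0.0855 clk 1.88 q [-0.07  0.29  0.12  1.65 -0.03  1.2   1.32]
```

View pics/w1.png

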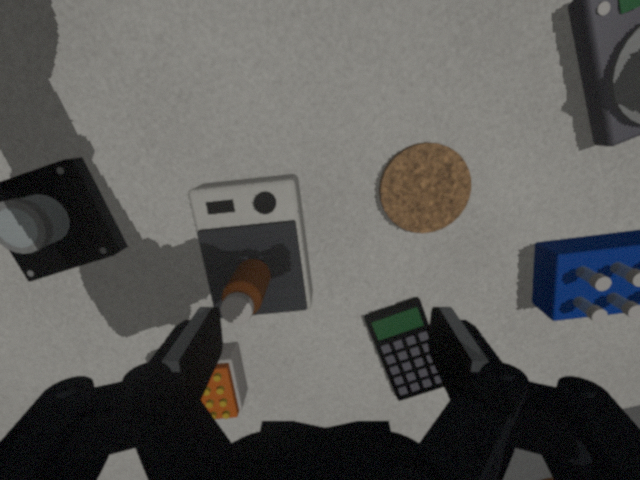

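Call:
apply_moves([
  {"delta_rot": [0,0,0],"translation": [-0.073,0.079,0.022],"fingers": -1},
  {"delta_rot": [0,0,0],"translation": [-0.073,0.079,0.022],"fingers": -1},
  {"delta_rot": [0,0,0],"translation": [-0.073,0.079,0.022],"fingers": -1},
  {"delta_rot": [0,0,0],"translation": [-0.073,0.079,0.022],"fingers": -1},
  {"delta_rot": [0,0,0],"translation": [-0.073,0.079,0.022],"fingers": -1},
  {"delta_rot": [0,0,0],"translation": [-0.073,0.079,0.022],"fingers": -1},
])

```text
clock: 2.38
position: [0.5769, -0.1264, 0.2795]
ee_rot: [[0.295, 0.955, 0.001], [0.955, -0.295, -0.006], [-0.005, 0.003, -1.0]]
force: [-0.2, -0.1, 0.7]
opening: 0.0855
```

```bash
python3 -c "
from h import *
go(.577,-.127,.28)
c=cam('wrist'); save(c,'w2.png')
print(proj(c,[[.577,-.127,.15],[.577,-.127,.065],[.552,.092,.015],[.492,.346,.045],[.4575,-.351,.035],[.45,-.347,.075]]).round(0))
go(.577,-.127,.092,-11)"
```

```text
p [ 0.5769 -0.1264  0.2795] yaw 72.8 t [-0.0006  0.0003 -0.0005] rv [0.17 0.3  0.  ] F [-0.15 -0.14  0.65] open 0.0855 clk 2.38 q [ 0.08  0.42  0.14  1.52 -0.06  1.21  1.5 ]
[[323. 230.]
 [324. 206.]
 [513. 115.]
 [814. -46.]
 [ 88. 154.]
 [ 61. 149.]]
p [ 0.5769 -0.1257  0.2799] yaw 72.9 t [-0.0003 -0.0002  0.1879] rv [ 0.37  0.09 83.89] F [ 0.94  0.62 -0.05] open 0.0852 clk 2.43 q [ 0.08  0.42  0.14  1.52 -0.06  1.21  1.5 ]
```

View pics/w2.png

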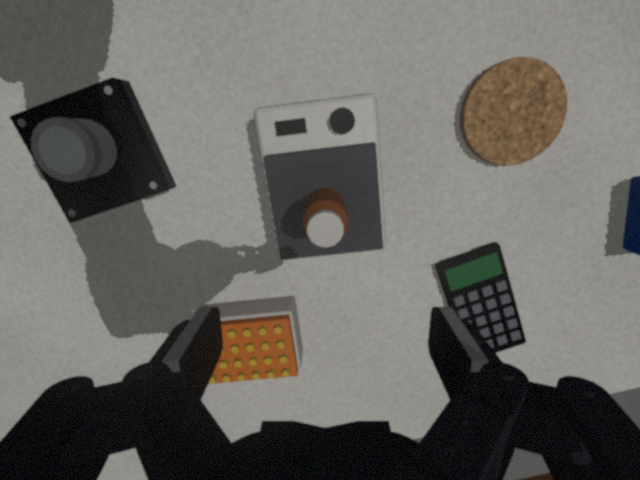

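The cap is at (325,229), against a projected (323,230). The cooler screws, tin and mat also agree within 1–4 px, so I'm descending on the bottle.

Call:
apply_moves([
  {"delta_rot": [0.3,0,0],"translation": [0,0,0.04],"fingers": -1},
  {"delta_rot": [0.3,0,0],"translation": [0,0,0.08],"fingers": -1},
  {"delta_rot": [0.3,0,0],"translation": [0,0,0.11],"fingers": -1},
  {"delta_rot": [0.3,0,0],"translation": [0,0,0.14],"fingers": -1},
  {"delta_rot": [0.3,0,0],"translation": [0,0,0.165],"fingers": -1},
  {"delta_rot": [0.3,0,0],"translation": [0,0,0.18],"fingers": -1},
  {"delta_rot": [0.3,0,0],"translation": [0,0,0.188],"fingers": -1},
  {"delta_rot": [0.3,0,0],"translation": [0,0,0.188],"fingers": -1},
  {"delta_rot": [0.3,0,0],"translation": [0,0,0.188],"fingers": -1},
])

```text
clock: 3.18
position: [0.5777, -0.1259, 0.0928]
ee_rot: [[0.293, 0.956, -0.002], [0.956, -0.293, -0.004], [-0.005, -0.001, -1.0]]
force: [0.4, -0.8, 0.1]
opening: 0.0853
```

```bash
python3 -c "
from h import *
c=cam('side'); cv2.imwrite('pics/s3.png',cv2.resize(c['img'][240:360,300:460,::-1],None,fx=5,fy=5))
go(.577,-.127,.092)"
```

```text
p [ 0.5781 -0.1263  0.0933] yaw 72.9 t [-0.001  -0.0009  0.0013] rv [0.02 0.26 0.  ] F [-0.01 -0.65  1.53] open 0.0858 clk 3.23 q [ 0.1   0.6   0.12  1.77 -0.09  0.78  1.53]
```

View pics/s3.png

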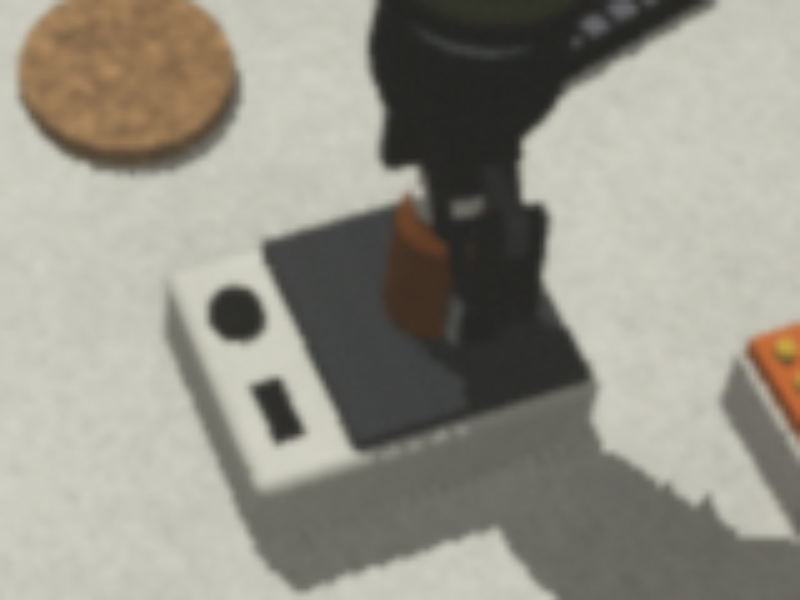

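Call:
apply_moves([
  {"delta_rot": [0,0.2,0],"translation": [-0.001,0,0],"fingers": -0.5},
  {"delta_rot": [0,0.2,0],"translation": [-0.001,0,0],"fingers": 0},
  {"delta_rot": [0,0.2,0],"translation": [-0.001,0,0],"fingers": 0.2},
  {"delta_rot": [0,0.2,0],"translation": [-0.001,0,0],"fingers": 0.4},
  {"delta_rot": [0,0.2,0],"translation": [-0.001,0,0],"fingers": 1},
  {"delta_rot": [0,0.2,0],"translation": [-0.001,0,0],"fingers": 1},
  {"delta_rot": [0,0.2,0],"translation": [-0.001,0,0],"fingers": 1},
  {"delta_rot": [0,0.2,0],"translation": [-0.001,0,0],"fingers": 1},
  {"delta_rot": [0,0.2,0],"translation": [-0.001,0,0],"fingers": 1},
  {"delta_rot": [0,0.2,0],"translation": [-0.001,0,0],"fingers": 1},
  {"delta_rot": [0,0.2,0],"translation": [-0.001,0,0],"fingers": 1},
  {"delta_rot": [0,0.2,0],"translation": [-0.001,0,0],"fingers": 1},
], grip_force=30)

```text
clock: 4.23
position: [0.5781, -0.1275, 0.0941]
ee_rot: [[0.294, 0.956, 0.001], [0.956, -0.294, -0.001], [-0.001, 0.001, -1.0]]
force: [-0.2, -0.5, 5.5]
opening: 0.039
```

```bash
python3 -c "
from h import *
go(.552,.092,.25)"
```

```text
p [ 0.5781 -0.1275  0.0941] yaw 72.9 t [ 0.202  -0.0892 -0.1562] rv [0.08 0.06 0.  ] F [-0.2  -0.54  5.45] open 0.039 clk 4.23 q [ 0.1   0.59  0.11  1.77 -0.09  0.78  1.53]
```

Call:
apply_moves([
  {"delta_rot": [0,0,0],"translation": [0,0,-0.01],"fingers": 1},
  {"delta_rot": [0,0,0],"translation": [0,0,-0.03],"fingers": 1},
  {"delta_rot": [0,0,0],"translation": [0,0,-0.06],"fingers": 1},
  {"delta_rot": [0,0,0],"translation": [0.03,-0.013,-0.065],"fingers": 1},
  {"delta_rot": [0,0,0],"translation": [0.06,-0.027,-0.065],"fingers": 1},
  {"delta_rot": [0,0,0],"translation": [0.09,-0.04,-0.065],"fingers": 1},
  {"delta_rot": [0,0,0],"translation": [0.12,-0.053,-0.065],"fingers": 1},
  {"delta_rot": [0,0,0],"translation": [0.15,-0.066,-0.065],"fingers": 1},
  {"delta_rot": [0,0,0],"translation": [0.175,-0.077,-0.065],"fingers": 1},
  {"delta_rot": [0,0,0],"translation": [0.192,-0.085,-0.065],"fingers": 1},
  {"delta_rot": [0,0,0],"translation": [0.202,-0.089,-0.065],"fingers": 1},
  {"delta_rot": [0,0,0],"translation": [0.202,-0.089,-0.065],"fingers": 1},
  {"delta_rot": [0,0,0],"translation": [0.202,-0.089,-0.065],"fingers": 1},
])

```text
clock: 5.32
position: [0.5524, 0.0911, 0.159]
ee_rot: [[0.293, 0.956, 0.001], [0.956, -0.293, -0.002], [-0.002, 0.002, -1.0]]
force: [-0.5, -0.2, -1.6]
opening: 0.0391
```

```bash
python3 -c "
from h import *
go(.552,.092,.044)
c=cam('side'); cv2.imwrite('pics/s4.png',cv2.resize(c['img'][180:300,250:410,::-1],None,fx=5,fy=5))
"
```

```text
p [0.5524 0.0911 0.159 ] yaw 72.9 t [ 0.0009 -0.0009  0.115 ] rv [0.1 0.1 0. ] F [-0.55 -0.18 -1.57] open 0.0391 clk 5.32 q [-0.29  0.47  0.12  1.78 -0.07  0.89  1.13]
```

View pics/s4.png

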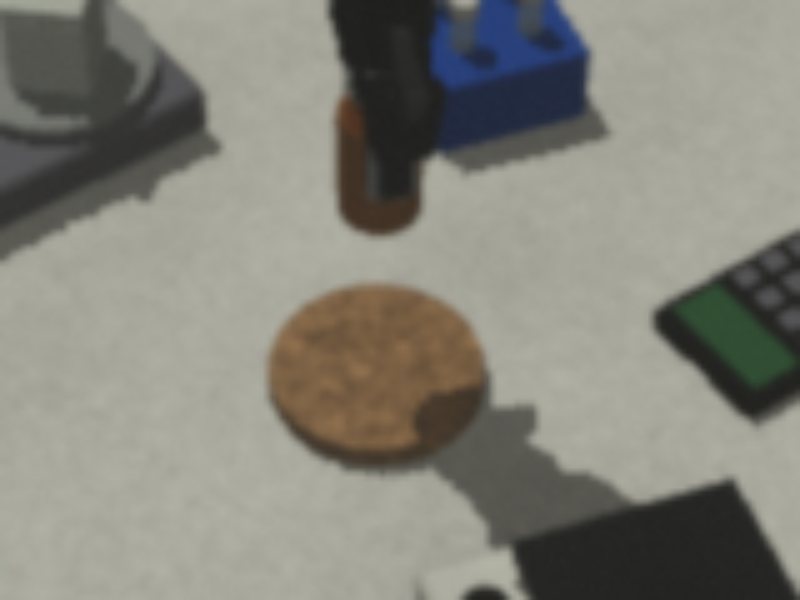

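The bottle is held upright, directly above the mat. Lowering slowly.

Call:
apply_moves([
  {"delta_rot": [0,0,0],"translation": [0,0,0.025],"fingers": 1},
  {"delta_rot": [0,0,0],"translation": [0,0,0.055],"fingers": 1},
  {"delta_rot": [0,0,0],"translation": [0.001,-0.001,0.08],"fingers": 1},
  {"delta_rot": [0,0,0],"translation": [0.001,-0.001,0.095],"fingers": 1},
  {"delta_rot": [0,0,0],"translation": [0.001,-0.001,0.103],"fingers": 1},
  {"delta_rot": [0,0,0],"translation": [0.001,-0.001,0.107],"fingers": 1},
  {"delta_rot": [0,0,0],"translation": [0.001,-0.001,0.11],"fingers": 1},
  {"delta_rot": [0,0,0],"translation": [0.001,-0.001,0.112],"fingers": 1},
  {"delta_rot": [0,0,0],"translation": [0.001,-0.001,0.113],"fingers": 1},
  {"delta_rot": [0,0,0],"translation": [0.001,-0.001,0.113],"fingers": 1},
  {"delta_rot": [0,0,0],"translation": [0.001,-0.001,0.113],"fingers": 1},
])

```text
clock: 6.28
position: [0.5524, 0.091, 0.0466]
ee_rot: [[0.295, 0.955, 0.002], [0.955, -0.295, -0.002], [-0.002, 0.003, -1.0]]
force: [-0.3, 0.4, -1.2]
opening: 0.0391
```

Call:
apply_moves([
  {"delta_rot": [0,0,0],"translation": [0,0,0.001],"fingers": 1},
  {"delta_rot": [0,0,0],"translation": [0,0,0.002],"fingers": 1},
  {"delta_rot": [0,0,0],"translation": [0,0,0.0025],"fingers": 1},
  {"delta_rot": [0,0,0],"translation": [0,0,0.0025],"fingers": 1},
])

```text
clock: 6.62
position: [0.5525, 0.0911, 0.0442]
ee_rot: [[0.295, 0.956, 0.003], [0.956, -0.295, -0.002], [-0.001, 0.003, -1.0]]
force: [0.2, -0.4, -1.4]
opening: 0.0389
```

Call:
apply_moves([
  {"delta_rot": [0,0,0],"translation": [0,0,0.001],"fingers": 1},
  {"delta_rot": [0,0,0],"translation": [0,0,0.001],"fingers": 1},
  {"delta_rot": [0,0,0],"translation": [0,0,0.001],"fingers": 1},
])

```text
clock: 6.87
position: [0.5526, 0.0911, 0.0441]
ee_rot: [[0.295, 0.956, 0.003], [0.956, -0.295, -0.002], [-0.001, 0.004, -1.0]]
force: [-2.2, -0.3, 8.2]
opening: 0.0388
```

Call:
apply_moves([
  {"delta_rot": [0,0,0],"translation": [0,0,0],"fingers": -0.2},
  {"delta_rot": [0,0,0],"translation": [0,0,0],"fingers": -0.6},
  {"delta_rot": [0,0,0],"translation": [0,0,0],"fingers": -1},
  {"delta_rot": [0,0,0],"translation": [0,0,0],"fingers": -1},
  {"delta_rot": [0,0,0],"translation": [0,0,0],"fingers": -1},
  {"delta_rot": [0,0,0],"translation": [0,0,0],"fingers": -1},
  {"delta_rot": [0,0,0],"translation": [0,0,0],"fingers": -1},
])

```text
clock: 7.45
position: [0.5526, 0.0911, 0.044]
ee_rot: [[0.295, 0.956, 0.003], [0.956, -0.295, -0.002], [-0.001, 0.004, -1.0]]
force: [-0.1, -0.4, 0.1]
opening: 0.0854
```

```bash
python3 -c "
from h import *
go(.492,.341,.28,50)
go(.492,.341,.28,-40)
"
```

```text
p [0.5526 0.0911 0.044 ] yaw 72.8 t [ 0.2207 -0.1308 -0.2367] rv [2.100e-01 2.000e-02 2.285e+01] F [-0.13 -0.38  0.08] open 0.0854 clk 7.45 q [-0.27  0.62  0.09  1.9  -0.09  0.62  1.15]
p [0.5526 0.0911 0.044 ] yaw 72.8 t [ 0.2207 -0.1308 -0.2367] rv [  0.14   0.18 -67.15] F [-0.13 -0.38  0.08] open 0.0854 clk 7.45 q [-0.27  0.62  0.09  1.9  -0.09  0.62  1.15]
```

Call:
apply_moves([
  {"delta_rot": [0,0,0],"translation": [0,0,-0.03],"fingers": -1},
  {"delta_rot": [0,0,0],"translation": [0,0,-0.07],"fingers": -1},
  {"delta_rot": [0,0,0],"translation": [0,0,-0.11],"fingers": -1},
  {"delta_rot": [0,0,0],"translation": [0,0,-0.15],"fingers": -1},
  {"delta_rot": [0,0,6],"translation": [0.025,-0.015,-0.18],"fingers": -1},
  {"delta_rot": [0,0,12],"translation": [0.055,-0.035,-0.2],"fingers": -1},
  {"delta_rot": [0,0,18],"translation": [0.09,-0.055,-0.22],"fingers": -1},
  {"delta_rot": [0,0,23],"translation": [0.12,-0.072,-0.236],"fingers": -1},
  {"delta_rot": [0,0,23],"translation": [0.155,-0.093,-0.236],"fingers": -1},
  {"delta_rot": [0,0,23],"translation": [0.19,-0.113,-0.236],"fingers": -1},
  {"delta_rot": [0,0,23],"translation": [0.22,-0.131,-0.236],"fingers": -1},
  {"delta_rot": [0,0,23],"translation": [0.22,-0.131,-0.236],"fingers": -1},
  {"delta_rot": [0,0,23],"translation": [0.22,-0.131,-0.236],"fingers": -1},
  {"delta_rot": [0,0,23],"translation": [0.22,-0.131,-0.236],"fingers": -1},
])

```text
clock: 8.62
position: [0.4917, 0.3397, 0.279]
ee_rot: [[0.645, 0.764, 0.003], [0.764, -0.645, -0.003], [-0.001, 0.004, -1.0]]
force: [-0.6, -1.4, -0.4]
opening: 0.0855
```

```bash
python3 -c "
from h import *
go(.492,.341,.28,50)
c=cam('wrist'); save(c,'w5.png')
print(proj(c,[[.492,.340,.105],[.492,.346,.045]]).round(0))
cv2.imwrite('pics/w5z.png',cv2.resize(c['img'][130:330,220:420,::-1],None,fx=3,fy=3,interpolation=cv2.INTER_CUBIC))
c=cam('scene'); cv2.imwrite('pics/s5.png',cv2.resize(c['img'][150:300,180:380,::-1],None,fx=4,fy=4))
"
```

```text
p [0.4917 0.3397 0.279 ] yaw 49.8 t [ 0.0012 -0.0006 -0.001 ] rv [ 0.25  0.04 -0.16] F [-0.57 -1.38 -0.43] open 0.0855 clk 8.62 q [-0.77  0.43  0.18  1.5  -0.08  1.22  0.3 ]
[[324. 216.]
 [329. 198.]]
```

View pics/w5z.png

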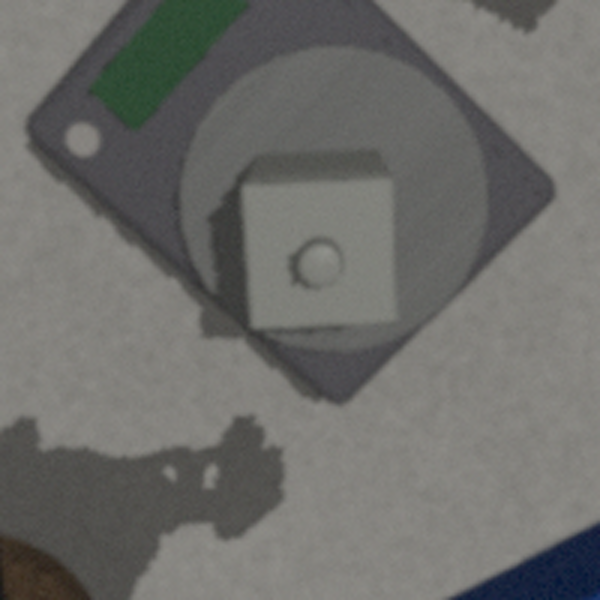

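View pics/s5.png

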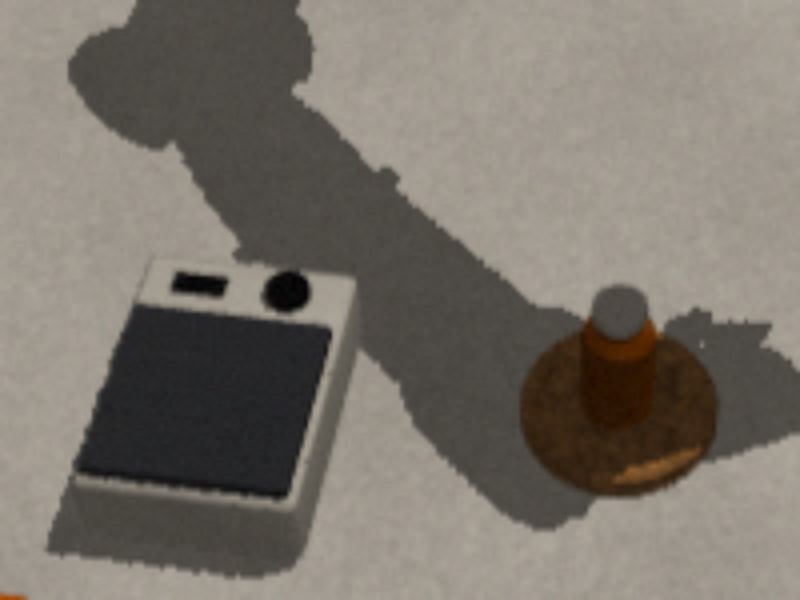

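```bash
python3 - <<'E'
from h import *
np.set_printoptions(precision=4,suppress=True)
c=cam('wrist')
f=lambda U,V,z: ray(c,(U+.5)/3-.5+220,(V+.5)/3-.5+130,z)[:2]
P=np.array([f(*p,.105) for p in [(243,184),(391,178),(397,319),(252,328)]])
e=np.diff(np.vstack([P,P[:1]]),axis=0); print(P.mean(0),np.linalg.norm(e,axis=1),np.degrees(np.arctan2(e[:,1],e[:,0]))%90)
print('pan',f(334,198.5,.045), [f(*p,.045) for p in [(180,200),(488,195),(338,45),(330,352)]])
# hotplate in empty state from scene
c=cam('scene'); g=lambda U,V,z: ray(c,(U+.5)/4-.5+180,(V+.5)/4-.5+150,z)[:2]
P=np.array([g(*p,.065) for p in [(137,305),(330,328),(285,497),(77,473)]]);e=np.diff(np.vstack([P,P[:1]]),axis=0); print('hot',P.mean(0),np.linalg.norm(e,axis=1))
print('capbottle',g(620,311,.10),'base front',g(620,425,.015))
go(*P.mean(0)*0+[.4917,.340],.085)
E
```

```text
[0.493  0.3416] [0.0438 0.0438 0.0449 0.0449] [52.1743 53.5283 53.5558 52.191 ]
pan [0.4925 0.3486] [array([0.4578, 0.3067]), array([0.5267, 0.3911]), array([0.453 , 0.3834]), array([0.5357, 0.3106])]
hot [ 0.5791 -0.1261] [0.1068 0.1111 0.108  0.1124]
capbottle [0.5567 0.0906] base front [0.5677 0.0919]
p [0.4923 0.3388 0.2795] yaw 49.7 t [ 0.0004 -0.0021  0.1945] rv [ 0.24 -0.02 -0.  ] F [-0.65 -0.27 -0.38] open 0.0854 clk 8.82 q [-0.76  0.43  0.18  1.5  -0.08  1.22  0.3 ]
```

```bash
python3 -c "
from h import *
go(.493,.341,.063,53)"
```

```text
p [0.4923 0.3388 0.2795] yaw 49.7 t [ 0.002  -0.0018  0.2165] rv [ 0.24 -0.01 -3.3 ] F [-0.65 -0.27 -0.38] open 0.0854 clk 8.82 q [-0.76  0.43  0.18  1.5  -0.08  1.22  0.3 ]
```

Call:
apply_moves([
  {"delta_rot": [0.2,0,-3.3],"translation": [0.002,-0.002,0.02],"fingers": -1},
  {"delta_rot": [0.2,0,-3.3],"translation": [0.002,-0.002,0.06],"fingers": -1},
  {"delta_rot": [0.2,0,-3.3],"translation": [0.002,-0.002,0.1],"fingers": -1},
  {"delta_rot": [0.2,0,-3.3],"translation": [0.002,-0.002,0.135],"fingers": -1},
  {"delta_rot": [0.2,0,-3.3],"translation": [0.002,-0.002,0.165],"fingers": -1},
  {"delta_rot": [0.2,0,-3.3],"translation": [0.002,-0.002,0.19],"fingers": -1},
  {"delta_rot": [0.2,0,-3.3],"translation": [0.002,-0.002,0.207],"fingers": -1},
  {"delta_rot": [0.2,0,-3.3],"translation": [0.002,-0.002,0.216],"fingers": -1},
  {"delta_rot": [0.2,0,-3.3],"translation": [0.002,-0.002,0.216],"fingers": -1},
  {"delta_rot": [0.2,0,-3.3],"translation": [0.002,-0.002,0.216],"fingers": -1},
])

```text
clock: 9.65
position: [0.4934, 0.3407, 0.0639]
ee_rot: [[0.603, 0.798, 0.001], [0.798, -0.603, -0.0], [0.0, 0.001, -1.0]]
force: [0.2, -0.4, -0.0]
opening: 0.0855
```

```bash
python3 -c "
from h import *
go(.493,.341,.063,53)
c=cam('side'); cv2.imwrite('pics/s6.png',cv2.resize(c['img'][130:250,180:340,::-1],None,fx=5,fy=5))"
```

```text
p [0.4934 0.3407 0.0639] yaw 52.9 t [-0.     -0.0005  0.0009] rv [ 0.06 -0.02 -0.06] F [ 0.24 -0.36 -0.01] open 0.0855 clk 9.65 q [-0.73  0.64  0.13  1.78 -0.12  0.73  0.39]
```

View pics/s6.png

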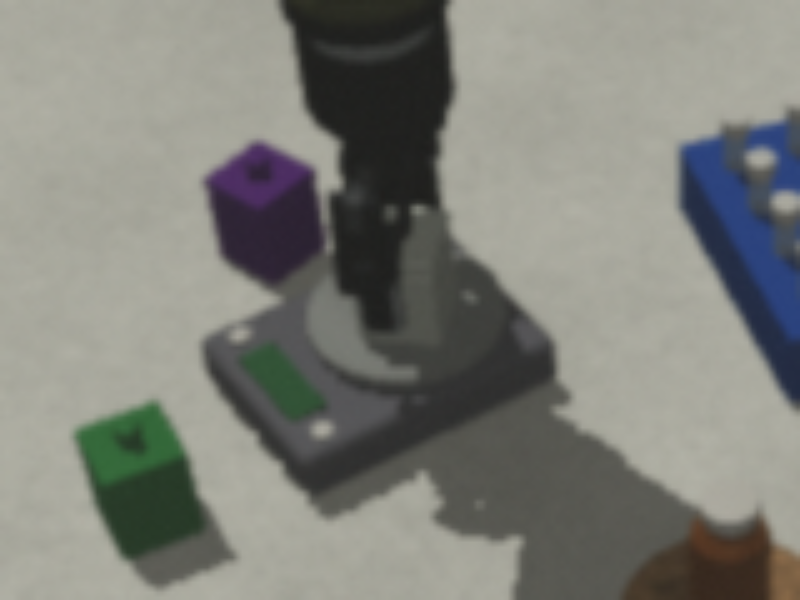

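Well straddled, with the look-alikes clear. Closing.

Call:
apply_moves([
  {"delta_rot": [0,0,0],"translation": [0,0,0],"fingers": -0.4},
  {"delta_rot": [0,0,0],"translation": [0,0,0],"fingers": -0.1},
  {"delta_rot": [0,0,0],"translation": [0,0,0],"fingers": 0.1},
  {"delta_rot": [0,0,0],"translation": [0,0,0],"fingers": 0.3},
  {"delta_rot": [0,0,0],"translation": [0,0,0],"fingers": 1},
  {"delta_rot": [0,0,0],"translation": [0,0,0],"fingers": 1},
  {"delta_rot": [0,0,0],"translation": [0,0,0],"fingers": 1},
  {"delta_rot": [0,0,0],"translation": [0,0,0],"fingers": 1},
  {"delta_rot": [0,0,0],"translation": [0,0,0],"fingers": 1},
  {"delta_rot": [0,0,0],"translation": [0,0,0],"fingers": 1},
], grip_force=40)

```text
clock: 10.53
position: [0.4942, 0.3413, 0.0657]
ee_rot: [[0.602, 0.798, 0.003], [0.798, -0.602, 0.001], [0.003, 0.002, -1.0]]
force: [-0.2, -2.0, 6.4]
opening: 0.0459
```

```bash
python3 -c "
from h import *
go(.577,-.127,.25)"
```

```text
p [0.4942 0.3413 0.0657] yaw 53.0 t [-0.3233  0.3486 -0.1846] rv [ 0.11 -0.18 -0.  ] F [-0.19 -2.    6.45] open 0.0459 clk 10.53 q [-0.73  0.64  0.13  1.77 -0.12  0.73  0.39]
```

Call:
apply_moves([
  {"delta_rot": [0,0,0],"translation": [0,0,-0.01],"fingers": 1},
  {"delta_rot": [0,0,0],"translation": [0,0,-0.04],"fingers": 1},
  {"delta_rot": [0,0,0],"translation": [0,0,-0.075],"fingers": 1},
  {"delta_rot": [0,0,0],"translation": [0,0,-0.11],"fingers": 1},
  {"delta_rot": [0,0,0],"translation": [-0.01,0.011,-0.14],"fingers": 1},
  {"delta_rot": [0,0,0],"translation": [-0.03,0.032,-0.165],"fingers": 1},
  {"delta_rot": [0,0,0],"translation": [-0.055,0.059,-0.18],"fingers": 1},
  {"delta_rot": [0,0,0],"translation": [-0.08,0.086,-0.185],"fingers": 1},
  {"delta_rot": [0,0,0],"translation": [-0.105,0.113,-0.185],"fingers": 1},
  {"delta_rot": [0,0,0],"translation": [-0.13,0.14,-0.185],"fingers": 1},
  {"delta_rot": [0,0,0],"translation": [-0.155,0.167,-0.185],"fingers": 1},
  {"delta_rot": [0,0,0],"translation": [-0.18,0.194,-0.185],"fingers": 1},
  {"delta_rot": [0,0,0],"translation": [-0.205,0.221,-0.185],"fingers": 1},
  {"delta_rot": [0,0,0],"translation": [-0.23,0.248,-0.185],"fingers": 1},
  {"delta_rot": [0,0,0],"translation": [-0.255,0.275,-0.185],"fingers": 1},
  {"delta_rot": [0,0,0],"translation": [-0.28,0.302,-0.185],"fingers": 1},
  {"delta_rot": [0,0,0],"translation": [-0.305,0.329,-0.185],"fingers": 1},
  {"delta_rot": [0,0,0],"translation": [-0.323,0.348,-0.18],"fingers": 1},
  {"delta_rot": [0,0,0],"translation": [-0.323,0.348,-0.17],"fingers": 1},
  {"delta_rot": [0,0,0],"translation": [-0.323,0.348,-0.16],"fingers": 1},
])

```text
clock: 12.2
position: [0.5764, -0.1286, 0.2255]
ee_rot: [[0.606, 0.796, 0.004], [0.796, -0.606, 0.001], [0.003, 0.003, -1.0]]
force: [-0.3, 0.9, -2.6]
opening: 0.0455
```

```bash
python3 -c "
from h import *
go(.577,-.127,.0857)
c=cam('side'); cv2.imwrite('pics/s7.png',cv2.resize(c['img'][220:370,300:460,::-1],None,fx=4,fy=4))"
```

```text
p [ 0.5764 -0.1286  0.2255] yaw 52.7 t [ 0.0012 -0.0009  0.1398] rv [ 0.15 -0.17 -0.  ] F [-0.31  0.88 -2.65] open 0.0455 clk 12.2 q [ 0.01  0.46  0.26  1.61 -0.13  1.08  1.23]
```

View pics/s7.png

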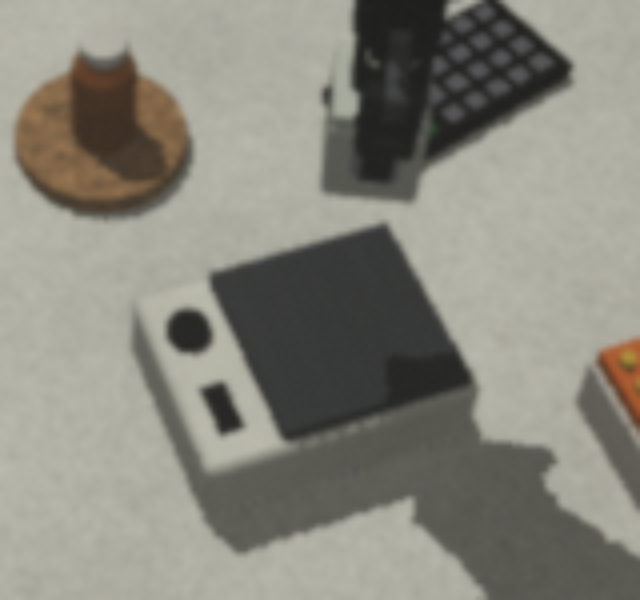

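```bash
python3 - <<'E'
from h import *
c=cam('side')
P=np.array([ray(c,(U+.5)/4-.5+300,(V+.5)/4-.5+220,.065)[:2] for U,V in [(210,273),(388,225),(475,385),(287,438)]])
e=np.diff(np.vstack([P,P[:1]]),axis=0);print(P.mean(0),np.linalg.norm(e,axis=1))
E
```

```text
[ 0.57488113 -0.1278599 ] [0.1084508  0.11225743 0.10750267 0.11117334]
```

Call:
apply_moves([
  {"delta_rot": [0,0,0],"translation": [0.001,-0.001,0.03],"fingers": 1},
  {"delta_rot": [0,0,0],"translation": [0.001,-0.001,0.06],"fingers": 1},
  {"delta_rot": [0,0,0],"translation": [0.001,-0.001,0.09],"fingers": 1},
  {"delta_rot": [0,0,0],"translation": [0.001,-0.001,0.11],"fingers": 1},
  {"delta_rot": [0,0,0],"translation": [0.001,-0.001,0.122],"fingers": 1},
  {"delta_rot": [0,0,0],"translation": [0.001,-0.001,0.13],"fingers": 1},
  {"delta_rot": [0,0,0],"translation": [0.001,-0.001,0.134],"fingers": 1},
  {"delta_rot": [0,0,0],"translation": [0.001,-0.001,0.136],"fingers": 1},
  {"delta_rot": [0,0,0],"translation": [0.001,-0.001,0.137],"fingers": 1},
  {"delta_rot": [0,0,0],"translation": [0.001,-0.001,0.137],"fingers": 1},
])

```text
clock: 13.13
position: [0.5758, -0.1228, 0.0874]
ee_rot: [[0.601, 0.799, 0.001], [0.799, -0.601, 0.003], [0.003, -0.001, -1.0]]
force: [-0.1, -0.2, -2.3]
opening: 0.0456
```

```bash
python3 -c "
from h import *
go(.577,-.127,.0875)"
```

```text
p [ 0.5758 -0.1228  0.0874] yaw 53.0 t [-0.0027  0.0035 -0.0001] rv [-0.06 -0.18  0.  ] F [-0.07 -0.24 -2.26] open 0.0456 clk 13.13 q [ 0.03  0.61  0.22  1.78 -0.18  0.77  1.27]
```

Call:
apply_moves([
  {"delta_rot": [0,0,0],"translation": [-0.0013,0.0017,-0.002],"fingers": 1},
  {"delta_rot": [0,0,0],"translation": [-0.0027,0.0035,-0.002],"fingers": 1},
  {"delta_rot": [0,0,0],"translation": [-0.0027,0.0035,-0.001],"fingers": 1},
  {"delta_rot": [0,0,0],"translation": [-0.0027,0.0035,0],"fingers": 1},
  {"delta_rot": [0,0,0],"translation": [-0.0027,0.0035,0.001],"fingers": 1},
  {"delta_rot": [0,0,0],"translation": [-0.0027,0.0035,0.001],"fingers": 1},
  {"delta_rot": [0,0,0],"translation": [-0.0027,0.0035,0.001],"fingers": 1},
])

```text
clock: 13.72
position: [0.5769, -0.1269, 0.0862]
ee_rot: [[0.601, 0.799, 0.001], [0.799, -0.601, 0.003], [0.003, -0.001, -1.0]]
force: [1.0, 0.3, -3.1]
opening: 0.0455
```

Call:
apply_moves([
  {"delta_rot": [0,0,0],"translation": [0,0,0.0005],"fingers": 1},
  {"delta_rot": [0,0,0],"translation": [0,0,0.001],"fingers": 1},
  {"delta_rot": [0,0,0],"translation": [0,0,0.001],"fingers": 1},
  {"delta_rot": [0,0,0],"translation": [0,0,0.001],"fingers": 1},
])

```text
clock: 14.05
position: [0.5769, -0.1269, 0.0858]
ee_rot: [[0.601, 0.799, 0.001], [0.799, -0.601, 0.003], [0.003, -0.001, -1.0]]
force: [-2.7, 0.9, 5.5]
opening: 0.0454
```

Contact made gently. Opening.

Call:
apply_moves([
  {"delta_rot": [0,0,0],"translation": [0,0,0],"fingers": -0.2},
  {"delta_rot": [0,0,0],"translation": [0,0,0],"fingers": -0.6},
  {"delta_rot": [0,0,0],"translation": [0,0,0],"fingers": -1},
  {"delta_rot": [0,0,0],"translation": [0,0,0],"fingers": -1},
  {"delta_rot": [0,0,0],"translation": [0,0,0],"fingers": -1},
  {"delta_rot": [0,0,0],"translation": [0,0,0],"fingers": -1},
  {"delta_rot": [0,0,0],"translation": [0,0,0],"fingers": -1},
])

```text
clock: 14.63
position: [0.5769, -0.1269, 0.0857]
ee_rot: [[0.601, 0.799, 0.001], [0.799, -0.601, 0.003], [0.003, -0.001, -1.0]]
force: [0.2, 0.7, 0.3]
opening: 0.0855
```

```bash
python3 -c "
from h import *
go(.450,-.347,.25)"
```

```text
p [ 0.5769 -0.1269  0.0857] yaw 53.0 t [-0.2517  0.0307 -0.1652] rv [-0.07 -0.19  0.  ] F [0.22 0.74 0.28] open 0.0855 clk 14.63 q [ 0.04  0.61  0.21  1.78 -0.18  0.77  1.28]
```

Call:
apply_moves([
  {"delta_rot": [0,0,0],"translation": [0,0,-0.03],"fingers": -1},
  {"delta_rot": [0,0,0],"translation": [0,0,-0.07],"fingers": -1},
  {"delta_rot": [0,0,0],"translation": [0,0,-0.11],"fingers": -1},
  {"delta_rot": [0,0,0],"translation": [0,0,-0.15],"fingers": -1},
  {"delta_rot": [0,0,0],"translation": [-0.03,0.004,-0.165],"fingers": -1},
  {"delta_rot": [0,0,0],"translation": [-0.07,0.009,-0.165],"fingers": -1},
  {"delta_rot": [0,0,0],"translation": [-0.11,0.014,-0.165],"fingers": -1},
  {"delta_rot": [0,0,0],"translation": [-0.15,0.019,-0.165],"fingers": -1},
  {"delta_rot": [0,0,0],"translation": [-0.19,0.024,-0.165],"fingers": -1},
  {"delta_rot": [0,0,0],"translation": [-0.22,0.028,-0.165],"fingers": -1},
  {"delta_rot": [0,0,0],"translation": [-0.252,0.031,-0.165],"fingers": -1},
  {"delta_rot": [0,0,0],"translation": [-0.252,0.031,-0.165],"fingers": -1},
  {"delta_rot": [0,0,0],"translation": [-0.252,0.031,-0.165],"fingers": -1},
  {"delta_rot": [0,0,0],"translation": [-0.252,0.031,-0.165],"fingers": -1},
])

```text
clock: 15.8
position: [0.4504, -0.3469, 0.2497]
ee_rot: [[0.601, 0.799, 0.001], [0.799, -0.601, 0.004], [0.004, -0.001, -1.0]]
force: [0.2, 0.8, 0.3]
opening: 0.0852
```

```bash
python3 -c "
from h import *
go(.450,-.347,.039)
c=cam('wrist'); save(c,'w8.png')
print(proj(c,[[.45,-.347,.075],[.4575,-.351,.035]]).round(0))
c=cam('scene'); cv2.imwrite('pics/s8.png',cv2.resize(c['img'][180:330,170:370,::-1],None,fx=4,fy=4))"
```

```text
p [ 0.4504 -0.3469  0.2497] yaw 53.0 t [-1.200e-03  1.000e-04  2.107e-01] rv [-0.08 -0.23  0.  ] F [0.18 0.82 0.32] open 0.0852 clk 15.8 q [ 0.41  0.41  0.31  1.63 -0.14  1.12  1.68]
[[322. 217.]
 [324. 215.]]
```

View pics/w8.png

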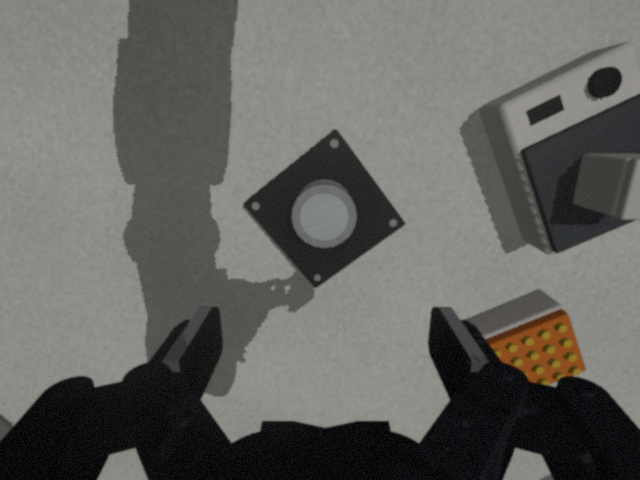

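View pics/s8.png

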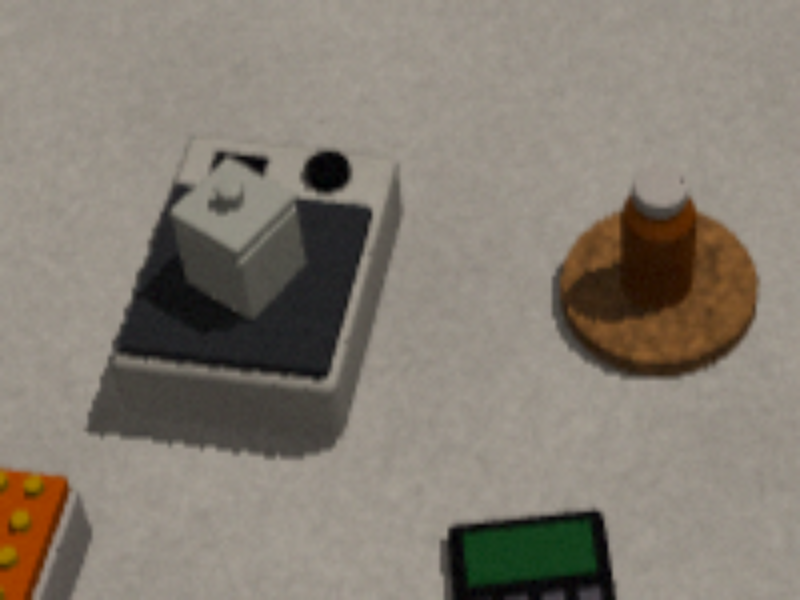

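The box stands upright on the plate. The tin top is at (324,215), against a predicted (322,217). Descending on the tin.

Call:
apply_moves([
  {"delta_rot": [0,-0.2,0],"translation": [0,0,0.03],"fingers": -1},
  {"delta_rot": [0,-0.2,0],"translation": [0,0,0.07],"fingers": -1},
  {"delta_rot": [0,-0.2,0],"translation": [0,0,0.11],"fingers": -1},
  {"delta_rot": [0,-0.2,0],"translation": [0,0,0.145],"fingers": -1},
  {"delta_rot": [0,-0.2,0],"translation": [0,0,0.17],"fingers": -1},
  {"delta_rot": [0,-0.2,0],"translation": [0,0,0.19],"fingers": -1},
  {"delta_rot": [0,-0.2,0],"translation": [0,0,0.202],"fingers": -1},
  {"delta_rot": [0,-0.2,0],"translation": [0,0,0.208],"fingers": -1},
  {"delta_rot": [0,-0.2,0],"translation": [0,0,0.208],"fingers": -1},
  {"delta_rot": [0,-0.2,0],"translation": [0,0,0.208],"fingers": -1},
])

```text
clock: 16.73
position: [0.452, -0.3446, 0.042]
ee_rot: [[0.599, 0.801, -0.0], [0.801, -0.599, 0.001], [0.001, -0.001, -1.0]]
force: [0.7, 0.0, -0.3]
opening: 0.0857
```

```bash
python3 -c "
from h import *
go(.450,-.347,.041)
c=cam('side'); cv2.imwrite('pics/s9.png',cv2.resize(c['img'][330:480,310:470,::-1],None,fx=4,fy=4))"
```

```text
p [ 0.452  -0.3446  0.042 ] yaw 53.2 t [-0.0031 -0.0002  0.001 ] rv [-0.07 -0.05  0.  ] F [ 0.7   0.01 -0.35] open 0.0857 clk 16.73 q [ 0.46  0.65  0.23  1.88 -0.23  0.64  1.76]
```

View pics/s9.png

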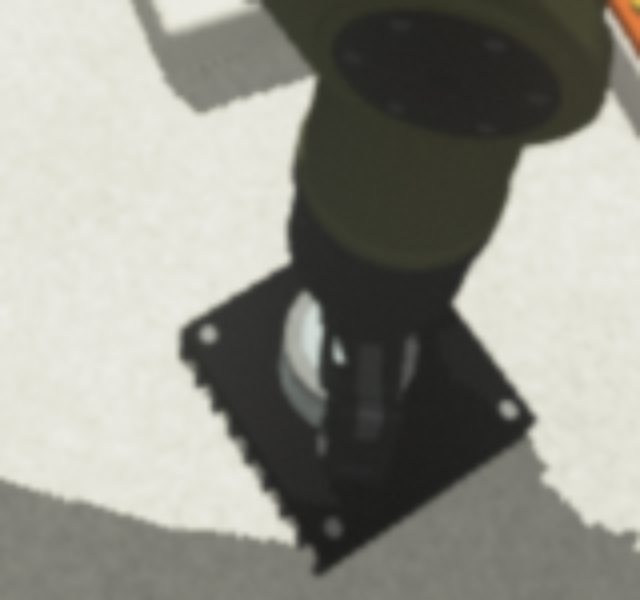

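Straddled. I'll correct 2.5 mm in x while closing.

Call:
apply_moves([
  {"delta_rot": [0,0,0],"translation": [-0.003,0,0],"fingers": -1},
  {"delta_rot": [0,0,0],"translation": [-0.003,0,0],"fingers": -0.6},
  {"delta_rot": [0,0,0],"translation": [-0.003,0,0],"fingers": -0.4},
  {"delta_rot": [0,0,0],"translation": [-0.003,0,0],"fingers": -0.2},
  {"delta_rot": [0,0,0],"translation": [-0.003,0,0],"fingers": 0},
  {"delta_rot": [0,0,0],"translation": [-0.003,0,0],"fingers": 1},
  {"delta_rot": [0,0,0],"translation": [-0.003,0,0],"fingers": 1},
  {"delta_rot": [0,0,0],"translation": [-0.003,0,0],"fingers": 1},
  {"delta_rot": [0,0,0],"translation": [-0.003,0,0],"fingers": 1},
  {"delta_rot": [0,0,0],"translation": [-0.003,0,0],"fingers": 1},
  {"delta_rot": [0,0,0],"translation": [-0.003,0,0],"fingers": 1},
], grip_force=40)

```text
clock: 17.7
position: [0.4506, -0.3478, 0.0436]
ee_rot: [[0.599, 0.801, 0.002], [0.801, -0.599, -0.0], [0.001, 0.001, -1.0]]
force: [-0.7, 0.9, 6.1]
opening: 0.059
```

```bash
python3 -c "
from h import *
go(.492,.347,.25)
c=cam('side'); cv2.imwrite('pics/s10.png',cv2.resize(c['img'][330:480,310:470,::-1],None,fx=4,fy=4))"
```

```text
p [ 0.4506 -0.3478  0.0436] yaw 53.2 t [ 0.5814 -0.3828 -0.2064] rv [ 0.08 -0.05 -0.  ] F [-0.65  0.93  6.11] open 0.059 clk 17.7 q [ 0.47  0.65  0.23  1.88 -0.23  0.64  1.77]
```

View pics/s10.png

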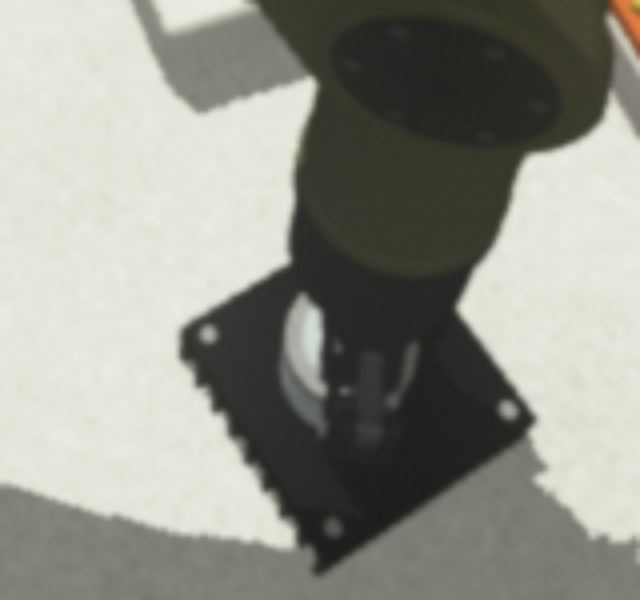

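Call:
apply_moves([
  {"delta_rot": [0,0,0],"translation": [0,0,-0.01],"fingers": 1},
  {"delta_rot": [0,0,0],"translation": [0,0,-0.035],"fingers": 1},
  {"delta_rot": [0,0,0],"translation": [0,0,-0.07],"fingers": 1},
  {"delta_rot": [0,0,0],"translation": [0,0,-0.105],"fingers": 1},
  {"delta_rot": [0,0,0],"translation": [0,0,-0.14],"fingers": 1},
  {"delta_rot": [0,0,0],"translation": [0.01,-0.007,-0.17],"fingers": 1},
  {"delta_rot": [0,0,0],"translation": [0.03,-0.02,-0.195],"fingers": 1},
  {"delta_rot": [0,0,0],"translation": [0.058,-0.038,-0.206],"fingers": 1},
  {"delta_rot": [0,0,0],"translation": [0.087,-0.057,-0.206],"fingers": 1},
  {"delta_rot": [0,0,0],"translation": [0.116,-0.076,-0.206],"fingers": 1},
  {"delta_rot": [0,0,0],"translation": [0.145,-0.095,-0.206],"fingers": 1},
  {"delta_rot": [0,0,0],"translation": [0.174,-0.114,-0.206],"fingers": 1},
  {"delta_rot": [0,0,0],"translation": [0.203,-0.133,-0.206],"fingers": 1},
  {"delta_rot": [0,0,0],"translation": [0.232,-0.152,-0.206],"fingers": 1},
  {"delta_rot": [0,0,0],"translation": [0.261,-0.171,-0.206],"fingers": 1},
  {"delta_rot": [0,0,0],"translation": [0.29,-0.19,-0.206],"fingers": 1},
  {"delta_rot": [0,0,0],"translation": [0.319,-0.21,-0.206],"fingers": 1},
  {"delta_rot": [0,0,0],"translation": [0.34,-0.224,-0.206],"fingers": 1},
  {"delta_rot": [0,0,0],"translation": [0.35,-0.23,-0.206],"fingers": 1},
  {"delta_rot": [0,0,0],"translation": [0.35,-0.23,-0.206],"fingers": 1},
])

```text
clock: 19.42
position: [0.4756, 0.0733, 0.2501]
ee_rot: [[0.595, 0.804, 0.002], [0.804, -0.595, 0.001], [0.002, 0.001, -1.0]]
force: [0.4, 0.5, -1.6]
opening: 0.0589
```

```bash
python3 -c "
from h import *
go(.492,.347,.22)"
```

```text
p [0.4756 0.0733 0.2501] yaw 53.5 t [ 0.2297 -0.1497  0.0304] rv [ 0.05 -0.11 -0.  ] F [ 0.42  0.53 -1.59] open 0.0589 clk 19.42 q [-0.33  0.27  0.17  1.84 -0.05  1.04  0.79]
```

Call:
apply_moves([
  {"delta_rot": [0,0,0],"translation": [0.015,-0.01,0],"fingers": 1},
  {"delta_rot": [0,0,0],"translation": [0.042,-0.027,0],"fingers": 1},
  {"delta_rot": [0,0,0],"translation": [0.071,-0.046,0],"fingers": 1},
  {"delta_rot": [0,0,0],"translation": [0.1,-0.065,0],"fingers": 1},
  {"delta_rot": [0,0,0],"translation": [0.129,-0.084,0],"fingers": 1},
  {"delta_rot": [0,0,0],"translation": [0.158,-0.103,0],"fingers": 1},
  {"delta_rot": [0,0,0],"translation": [0.187,-0.122,0],"fingers": 1},
  {"delta_rot": [0,0,0],"translation": [0.21,-0.137,0.005],"fingers": 1},
  {"delta_rot": [0,0,0],"translation": [0.225,-0.147,0.015],"fingers": 1},
  {"delta_rot": [0,0,0],"translation": [0.23,-0.15,0.03],"fingers": 1},
  {"delta_rot": [0,0,0],"translation": [0.23,-0.15,0.05],"fingers": 1},
  {"delta_rot": [0,0,0],"translation": [0.23,-0.15,0.08],"fingers": 1},
  {"delta_rot": [0,0,0],"translation": [0.23,-0.15,0.11],"fingers": 1},
  {"delta_rot": [0,0,0],"translation": [0.23,-0.15,0.11],"fingers": 1},
  {"delta_rot": [0,0,0],"translation": [0.23,-0.15,0.11],"fingers": 1},
])

```text
clock: 20.67
position: [0.492, 0.3451, 0.1393]
ee_rot: [[0.597, 0.802, -0.001], [0.802, -0.597, -0.002], [-0.002, 0.001, -1.0]]
force: [-0.0, -0.5, -0.7]
opening: 0.0581
```

```bash
python3 -c "
from h import *
go(.492,.347,.0536)
c=cam('side'); cv2.imwrite('pics/s11.png',cv2.resize(c['img'][100:250,180:340,::-1],None,fx=4,fy=4))"
```

```text
p [0.492  0.3451 0.1393] yaw 53.4 t [ 0.0018 -0.0012  0.0857] rv [0.04 0.14 0.  ] F [-0.04 -0.52 -0.7 ] open 0.0581 clk 20.67 q [-0.7   0.55  0.08  1.69 -0.05  0.9   0.33]
```

View pics/s11.png

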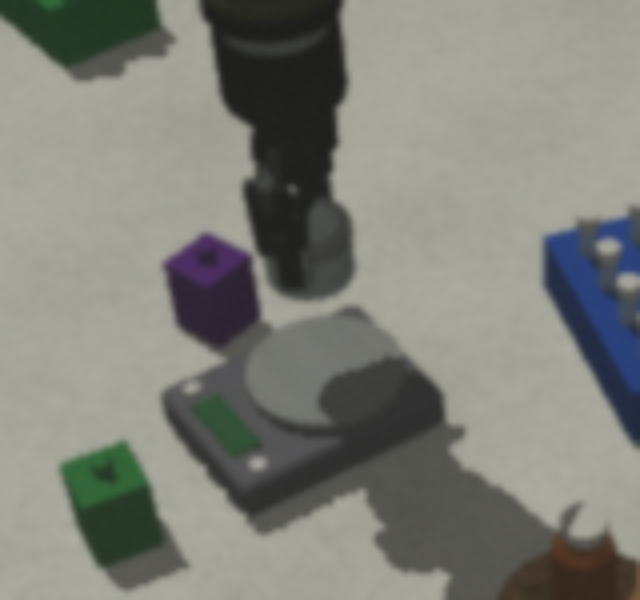

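```bash
python3 - <<'E'
from h import *
def circ(c,P):
    P=np.array(P); A=np.c_[2*P,np.ones(len(P))]; x=np.linalg.lstsq(A,(P**2).sum(1),rcond=None)[0]
    print(x[:2].round(4),'r',np.sqrt(x[2]+x[:2]@x[:2]).round(4))
c=cam('side')
circ(c,[ray(c,(U+.5)/4-.5+180,(V+.5)/4-.5+100,.045)[:2] for U,V in [(246,370),(252,395),(275,415),(315,428),(265,340),(295,322),(340,317),(375,328)]])
c=cam('scene'); cv2.imwrite('pics/s12.png',cv2.resize(c['img'][170:270,390:530,::-1],None,fx=5,fy=5))
go(.492,.347,.0536)
E
```

```text
[0.4926 0.3459] r 0.0547
p [0.4935 0.3473 0.1424] yaw 53.4 t [-0.0016 -0.0012  0.0888] rv [ 0.12 -0.27 -0.  ] F [-1.54  0.2  -0.63] open 0.0588 clk 20.82 q [-0.7   0.55  0.08  1.69 -0.05  0.9   0.33]
```

View pics/s12.png

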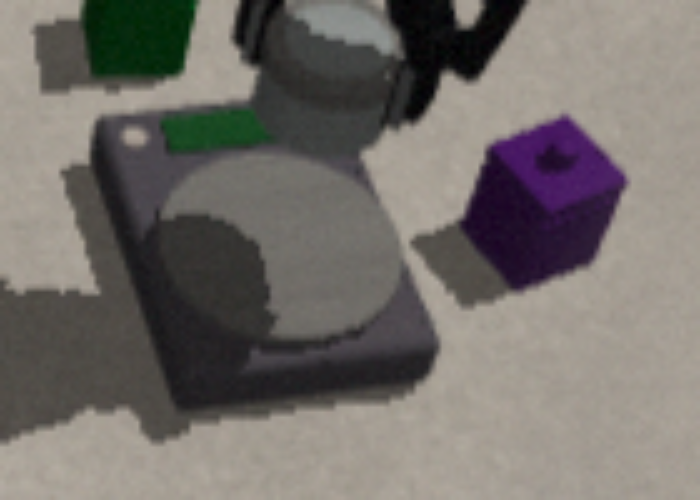

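The tin is held level, and the pan centre fit is confirmed at (0.4925, 0.346). Lowering.

Call:
apply_moves([
  {"delta_rot": [0,0,0],"translation": [-0.0015,-0.001,0.025],"fingers": 1},
  {"delta_rot": [0,0,0],"translation": [-0.0015,-0.001,0.05],"fingers": 1},
  {"delta_rot": [0,0,0],"translation": [-0.0015,-0.001,0.068],"fingers": 1},
  {"delta_rot": [0,0,0],"translation": [-0.0015,-0.001,0.077],"fingers": 1},
  {"delta_rot": [0,0,0],"translation": [-0.0015,-0.001,0.082],"fingers": 1},
  {"delta_rot": [0,0,0],"translation": [-0.0015,-0.001,0.084],"fingers": 1},
  {"delta_rot": [0,0,0],"translation": [-0.0015,-0.001,0.084],"fingers": 1},
  {"delta_rot": [0,0,0],"translation": [-0.0015,-0.001,0.084],"fingers": 1},
])

```text
clock: 21.48
position: [0.493, 0.3474, 0.0597]
ee_rot: [[0.596, 0.803, 0.006], [0.803, -0.596, 0.004], [0.007, 0.003, -1.0]]
force: [-0.8, 0.6, -0.9]
opening: 0.0588
```

```bash
python3 -c "
from h import *
go(.492,.3465,.0536)"
```

```text
p [0.493  0.3474 0.0597] yaw 53.4 t [-0.0014 -0.0002  0.0061] rv [ 0.16 -0.38 -0.  ] F [-0.84  0.59 -0.87] open 0.0588 clk 21.48 q [-0.7   0.65  0.07  1.77 -0.06  0.71  0.33]
```

Call:
apply_moves([
  {"delta_rot": [0.1,-0.3,0],"translation": [-0.0012,0,0.002],"fingers": 1},
  {"delta_rot": [0.1,-0.3,0],"translation": [-0.0012,0,0.004],"fingers": 1},
  {"delta_rot": [0.1,-0.3,0],"translation": [-0.0012,0,0.005],"fingers": 1},
  {"delta_rot": [0.1,-0.3,0],"translation": [-0.0012,0,0.005],"fingers": 1},
  {"delta_rot": [0.1,-0.3,0],"translation": [-0.0012,0,0.005],"fingers": 1},
])

```text
clock: 21.9
position: [0.4922, 0.3465, 0.0546]
ee_rot: [[0.596, 0.803, 0.002], [0.803, -0.596, 0.001], [0.001, 0.001, -1.0]]
force: [-0.9, -0.6, -1.0]
opening: 0.0585
```

Call:
apply_moves([
  {"delta_rot": [0,0,0],"translation": [0,0,0.0005],"fingers": 1},
  {"delta_rot": [0,0,0],"translation": [0,0,0.001],"fingers": 1},
  {"delta_rot": [0,0,0],"translation": [0,0,0.0015],"fingers": 1},
  {"delta_rot": [0,0,0],"translation": [0,0,0.0015],"fingers": 1},
])

```text
clock: 22.23
position: [0.4923, 0.3465, 0.0537]
ee_rot: [[0.596, 0.803, 0.002], [0.803, -0.596, 0.001], [0.002, 0.001, -1.0]]
force: [-1.9, -0.6, 4.2]
opening: 0.0586
```

Contact. Opening.

Call:
apply_moves([
  {"delta_rot": [0,0,0],"translation": [0,0,0],"fingers": -0.5},
  {"delta_rot": [0,0,0],"translation": [0,0,0],"fingers": -0.8},
  {"delta_rot": [0,0,0],"translation": [0,0,0],"fingers": -1},
  {"delta_rot": [0,0,0],"translation": [0,0,0],"fingers": -1},
  {"delta_rot": [0,0,0],"translation": [0,0,0],"fingers": -1},
  {"delta_rot": [0,0,0],"translation": [0,0,0],"fingers": -1},
])

```text
clock: 22.73
position: [0.4923, 0.3465, 0.0536]
ee_rot: [[0.596, 0.803, 0.002], [0.803, -0.596, 0.001], [0.002, 0.001, -1.0]]
force: [-0.2, 0.2, -0.4]
opening: 0.0852
```

```bash
python3 -c "
from h import *
go(.5525,.0915,.25,73)"
```

```text
p [0.4923 0.3465 0.0536] yaw 53.4 t [-0.1686  0.2005 -0.1965] rv [  0.07  -0.08 -19.58] F [-0.16  0.23 -0.42] open 0.0852 clk 22.73 q [-0.69  0.66  0.06  1.78 -0.06  0.71  0.33]
```

Call:
apply_moves([
  {"delta_rot": [0,0,0],"translation": [0,0,-0.02],"fingers": -1},
  {"delta_rot": [0,0,0],"translation": [0,0,-0.055],"fingers": -1},
  {"delta_rot": [0,0,0],"translation": [0,0,-0.095],"fingers": -1},
  {"delta_rot": [0,0,0],"translation": [0,0,-0.135],"fingers": -1},
  {"delta_rot": [0,0,0],"translation": [0,0,-0.17],"fingers": -1},
  {"delta_rot": [0,0,0],"translation": [-0.02,0.024,-0.19],"fingers": -1},
  {"delta_rot": [0,0,0],"translation": [-0.045,0.054,-0.197],"fingers": -1},
  {"delta_rot": [0,0,0],"translation": [-0.07,0.083,-0.197],"fingers": -1},
  {"delta_rot": [0,0,0],"translation": [-0.095,0.113,-0.197],"fingers": -1},
  {"delta_rot": [0,0,0],"translation": [-0.12,0.143,-0.197],"fingers": -1},
  {"delta_rot": [0,0,0],"translation": [-0.145,0.172,-0.197],"fingers": -1},
  {"delta_rot": [0,0,0],"translation": [-0.162,0.193,-0.197],"fingers": -1},
  {"delta_rot": [0,0,0],"translation": [-0.1685,0.2005,-0.197],"fingers": -1},
  {"delta_rot": [0,0,0],"translation": [-0.1685,0.2005,-0.197],"fingers": -1},
  {"delta_rot": [0,0,0],"translation": [-0.1685,0.2005,-0.197],"fingers": -1},
])

```text
clock: 23.98
position: [0.5524, 0.0922, 0.2504]
ee_rot: [[0.596, 0.803, 0.001], [0.803, -0.596, 0.002], [0.002, 0.0, -1.0]]
force: [-0.5, 0.6, -0.3]
opening: 0.0856
```

```bash
python3 -c "
from h import *
c=cam('wrist'); save(c,'w13.png')
print(proj(c,[[.5525,.0915,.10],[.552,.092,.015]]).round(0))
c=cam('scene'); cv2.imwrite('pics/s13.png',cv2.resize(c['img'][140:290,340:540,::-1],None,fx=4,fy=4))
go(.5525,.0915,.044)"
```

```text
[[322. 224.]
 [323. 202.]]
p [0.5521 0.094  0.2504] yaw 53.6 t [-0.0022  0.0019  0.2063] rv [-0.01 -0.13  0.  ] F [-0.34  0.5  -0.31] open 0.0854 clk 24.08 q [-0.3   0.39  0.14  1.65 -0.06  1.11  0.78]
```

View pics/w13.png

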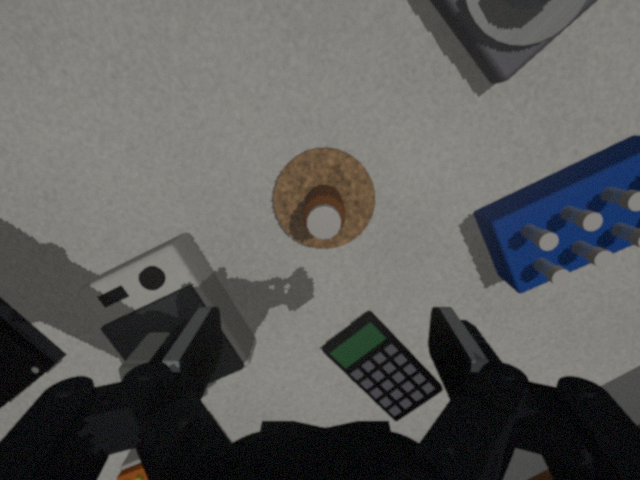

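View pics/s13.png

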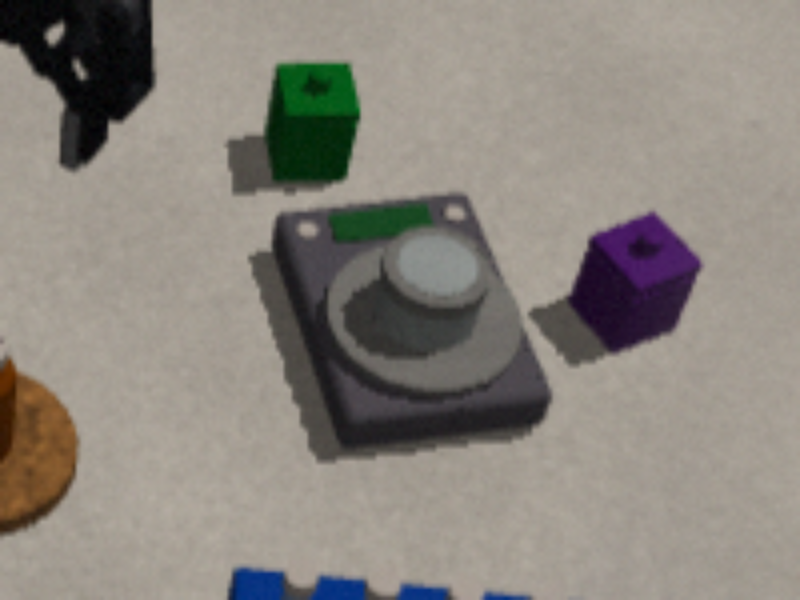

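The tin sits level and centred on the pan. The bottle cap is at (324,223), predicted (322,224). Descending.

Call:
apply_moves([
  {"delta_rot": [0,0,0],"translation": [-0.0015,0.001,0.03],"fingers": -1},
  {"delta_rot": [0,0,0],"translation": [-0.0015,0.001,0.07],"fingers": -1},
  {"delta_rot": [0,0,0],"translation": [-0.0015,0.001,0.11],"fingers": -1},
  {"delta_rot": [0,0,0],"translation": [-0.0015,0.001,0.145],"fingers": -1},
  {"delta_rot": [0,0,0],"translation": [-0.0015,0.001,0.17],"fingers": -1},
  {"delta_rot": [0,0,0],"translation": [-0.0015,0.001,0.19],"fingers": -1},
  {"delta_rot": [0,0,0],"translation": [-0.0015,0.001,0.202],"fingers": -1},
  {"delta_rot": [0,0,0],"translation": [-0.0015,0.001,0.206],"fingers": -1},
  {"delta_rot": [0,0,0],"translation": [-0.0015,0.001,0.206],"fingers": -1},
  {"delta_rot": [0,0,0],"translation": [-0.0015,0.001,0.206],"fingers": -1},
])

```text
clock: 24.92
position: [0.5525, 0.0938, 0.0448]
ee_rot: [[0.592, 0.806, 0.002], [0.806, -0.592, 0.002], [0.003, -0.0, -1.0]]
force: [-0.4, 0.3, 0.1]
opening: 0.0854
```

```bash
python3 -c "
from h import *
go(.5525,.0915,.044)"
```

```text
p [0.5525 0.0938 0.0448] yaw 53.7 t [-0.0019  0.0014  0.0008] rv [-0.01 -0.17  0.  ] F [-0.35  0.26  0.08] open 0.0854 clk 24.92 q [-0.27  0.62  0.1   1.9  -0.1   0.62  0.83]
```

Call:
apply_moves([
  {"delta_rot": [0,0,0],"translation": [-0.002,0.0015,0],"fingers": -1},
  {"delta_rot": [0,0,0],"translation": [-0.002,0.0015,0],"fingers": -0.5},
  {"delta_rot": [0,0,0],"translation": [-0.002,0.0015,0],"fingers": 0},
  {"delta_rot": [0,0,0],"translation": [-0.002,0.0015,0],"fingers": 0.2},
  {"delta_rot": [0,0,0],"translation": [-0.002,0.0015,0],"fingers": 0.4},
  {"delta_rot": [0,0,0],"translation": [-0.002,0.0015,0],"fingers": 1},
  {"delta_rot": [0,0,0],"translation": [-0.002,0.0015,0],"fingers": 1},
  {"delta_rot": [0,0,0],"translation": [-0.002,0.0015,0],"fingers": 1},
  {"delta_rot": [0,0,0],"translation": [-0.002,0.0015,0],"fingers": 1},
  {"delta_rot": [0,0,0],"translation": [-0.002,0.0015,0],"fingers": 1},
  {"delta_rot": [0,0,0],"translation": [-0.002,0.0015,0],"fingers": 1},
  {"delta_rot": [0,0,0],"translation": [-0.002,0.0015,0],"fingers": 1},
], grip_force=30)

```text
clock: 25.92
position: [0.5527, 0.0913, 0.0454]
ee_rot: [[0.592, 0.806, 0.002], [0.806, -0.592, 0.003], [0.004, 0.0, -1.0]]
force: [-1.4, -0.4, 5.2]
opening: 0.0387
```

```bash
python3 -c "
from h import *
go(.4575,-.351,.25)"
```

```text
p [0.5527 0.0913 0.0454] yaw 53.7 t [-0.412   0.1854 -0.206 ] rv [ 0.02 -0.2  -0.  ] F [-1.41 -0.41  5.19] open 0.0387 clk 25.92 q [-0.27  0.62  0.1   1.9  -0.1   0.62  0.83]
```

Call:
apply_moves([
  {"delta_rot": [0,0,0],"translation": [0,0,-0.01],"fingers": 1},
  {"delta_rot": [0,0,0],"translation": [0,0,-0.035],"fingers": 1},
  {"delta_rot": [0,0,0],"translation": [0,0,-0.07],"fingers": 1},
  {"delta_rot": [0,0,0],"translation": [0,0,-0.105],"fingers": 1},
  {"delta_rot": [0,0,0],"translation": [0,0,-0.14],"fingers": 1},
  {"delta_rot": [0,0,0],"translation": [-0.01,0.0045,-0.17],"fingers": 1},
  {"delta_rot": [0,0,0],"translation": [-0.033,0.015,-0.195],"fingers": 1},
  {"delta_rot": [0,0,0],"translation": [-0.064,0.029,-0.206],"fingers": 1},
  {"delta_rot": [0,0,0],"translation": [-0.096,0.043,-0.206],"fingers": 1},
  {"delta_rot": [0,0,0],"translation": [-0.128,0.058,-0.206],"fingers": 1},
  {"delta_rot": [0,0,0],"translation": [-0.16,0.072,-0.206],"fingers": 1},
  {"delta_rot": [0,0,0],"translation": [-0.192,0.086,-0.206],"fingers": 1},
  {"delta_rot": [0,0,0],"translation": [-0.224,0.101,-0.206],"fingers": 1},
  {"delta_rot": [0,0,0],"translation": [-0.256,0.115,-0.206],"fingers": 1},
  {"delta_rot": [0,0,0],"translation": [-0.288,0.13,-0.206],"fingers": 1},
  {"delta_rot": [0,0,0],"translation": [-0.32,0.144,-0.206],"fingers": 1},
  {"delta_rot": [0,0,0],"translation": [-0.352,0.158,-0.206],"fingers": 1},
  {"delta_rot": [0,0,0],"translation": [-0.384,0.173,-0.206],"fingers": 1},
  {"delta_rot": [0,0,0],"translation": [-0.404,0.182,-0.2],"fingers": 1},
  {"delta_rot": [0,0,0],"translation": [-0.412,0.1855,-0.19],"fingers": 1},
])

```text
clock: 27.58
position: [0.4556, -0.3558, 0.2351]
ee_rot: [[0.597, 0.802, 0.003], [0.802, -0.597, -0.001], [0.001, 0.003, -1.0]]
force: [0.3, 0.1, -1.5]
opening: 0.0387
```

Call:
apply_moves([
  {"delta_rot": [0,0,0],"translation": [0,0,0],"fingers": 1},
  {"delta_rot": [0,0,0],"translation": [0,0,0],"fingers": 1},
])

```text
clock: 27.75
position: [0.4549, -0.3556, 0.2347]
ee_rot: [[0.598, 0.801, 0.002], [0.801, -0.598, 0.0], [0.001, 0.001, -1.0]]
force: [0.4, 0.3, -2.0]
opening: 0.0391
```

```bash
python3 -c "
from h import *
go(.4575,-.351,.0654)
c=cam('side'); cv2.imwrite('pics/s14.png',cv2.resize(c['img'][330:480,310:470,::-1],None,fx=4,fy=4))"
```

```text
p [ 0.4549 -0.3556  0.2347] yaw 53.3 t [ 0.005  -0.0008  0.1693] rv [ 0.07 -0.07 -0.  ] F [ 0.38  0.34 -2.02] open 0.0391 clk 27.75 q [ 0.45  0.44  0.26  1.63 -0.12  1.09  1.67]
```

View pics/s14.png

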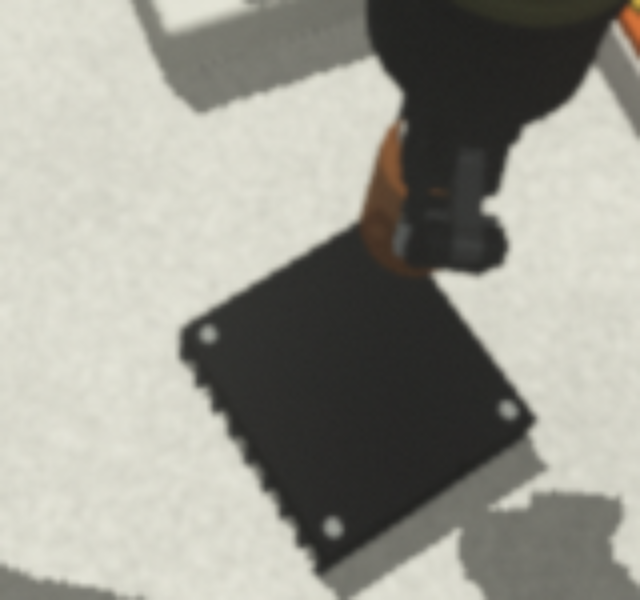

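Call:
apply_moves([
  {"delta_rot": [0,0,0],"translation": [0.005,-0.001,0.025],"fingers": 1},
  {"delta_rot": [0,0,0],"translation": [0.005,-0.001,0.055],"fingers": 1},
  {"delta_rot": [0,0,0],"translation": [0.005,-0.001,0.09],"fingers": 1},
  {"delta_rot": [0,0,0],"translation": [0.005,-0.001,0.12],"fingers": 1},
  {"delta_rot": [0,0,0],"translation": [0.005,-0.001,0.142],"fingers": 1},
  {"delta_rot": [0,0,0],"translation": [0.005,-0.001,0.155],"fingers": 1},
  {"delta_rot": [0,0,0],"translation": [0.005,-0.001,0.162],"fingers": 1},
  {"delta_rot": [0,0,0],"translation": [0.005,-0.001,0.164],"fingers": 1},
  {"delta_rot": [0,0,0],"translation": [0.005,-0.001,0.164],"fingers": 1},
  {"delta_rot": [0,0,0],"translation": [0.005,-0.001,0.164],"fingers": 1},
  {"delta_rot": [0,0,0],"translation": [0.005,-0.001,0.164],"fingers": 1},
])

```text
clock: 28.72
position: [0.4593, -0.3502, 0.0724]
ee_rot: [[0.596, 0.803, 0.005], [0.803, -0.596, -0.001], [0.002, 0.004, -1.0]]
force: [-0.7, -0.5, -1.8]
opening: 0.0389
```

```bash
python3 -c "
from h import *
go(.4575,-.351,.0654)"
```

```text
p [ 0.4593 -0.3502  0.0724] yaw 53.4 t [-0.0018 -0.001   0.007 ] rv [ 0.24 -0.13 -0.  ] F [-0.73 -0.52 -1.78] open 0.0389 clk 28.72 q [ 0.48  0.61  0.21  1.83 -0.18  0.71  1.72]
```

Call:
apply_moves([
  {"delta_rot": [0.2,0,0],"translation": [-0.0018,-0.001,0.002],"fingers": 1},
  {"delta_rot": [0.2,0,0],"translation": [-0.0018,-0.001,0.004],"fingers": 1},
  {"delta_rot": [0.2,0,0],"translation": [-0.0018,-0.001,0.0055],"fingers": 1},
  {"delta_rot": [0.2,0,0],"translation": [-0.0018,-0.001,0.006],"fingers": 1},
  {"delta_rot": [0.2,0,0],"translation": [-0.0018,-0.001,0.006],"fingers": 1},
  {"delta_rot": [0.2,0,0],"translation": [-0.0018,-0.001,0.006],"fingers": 1},
])

```text
clock: 29.22
position: [0.4574, -0.351, 0.0663]
ee_rot: [[0.596, 0.803, 0.002], [0.803, -0.596, 0.001], [0.002, 0.001, -1.0]]
force: [0.2, -0.0, -1.8]
opening: 0.0388
```

Call:
apply_moves([
  {"delta_rot": [0,0,0],"translation": [0,0,0.0005],"fingers": 1},
  {"delta_rot": [0,0,0],"translation": [0,0,0.001],"fingers": 1},
  {"delta_rot": [0,0,0],"translation": [0,0,0.0013],"fingers": 1},
  {"delta_rot": [0,0,0],"translation": [0,0,0.0013],"fingers": 1},
])

```text
clock: 29.55
position: [0.4574, -0.3511, 0.0654]
ee_rot: [[0.596, 0.803, 0.002], [0.803, -0.596, 0.001], [0.002, 0.001, -1.0]]
force: [-1.3, 1.1, 4.0]
opening: 0.0388
```

Contact. Opening, then retreating straight up and away.

Call:
apply_moves([
  {"delta_rot": [0,0,0],"translation": [0,0,0],"fingers": -0.2},
  {"delta_rot": [0,0,0],"translation": [0,0,0],"fingers": -0.6},
  {"delta_rot": [0,0,0],"translation": [0,0,0],"fingers": -1},
  {"delta_rot": [0,0,0],"translation": [0,0,0],"fingers": -1},
  {"delta_rot": [0,0,0],"translation": [0,0,0],"fingers": -1},
  {"delta_rot": [0,0,0],"translation": [0,0,0],"fingers": -1},
  {"delta_rot": [0,0,0],"translation": [0,0,0],"fingers": -1},
  {"delta_rot": [0,0,0],"translation": [0,0,-0.03],"fingers": -1},
  {"delta_rot": [0,0,0],"translation": [0,0,-0.065],"fingers": -1},
  {"delta_rot": [0,0,0],"translation": [0,0,-0.105],"fingers": -1},
  {"delta_rot": [0,0,0],"translation": [0,0,-0.145],"fingers": -1},
  {"delta_rot": [0,0,0],"translation": [0,0,-0.185],"fingers": -1},
  {"delta_rot": [0,0,0],"translation": [0,0,-0.2],"fingers": -1},
  {"delta_rot": [0,0,0],"translation": [0,0,-0.2],"fingers": -1},
  {"delta_rot": [0,0,0],"translation": [0,0,-0.2],"fingers": -1},
])

```text
clock: 30.8
position: [0.4572, -0.3515, 0.2662]
ee_rot: [[0.596, 0.803, 0.004], [0.803, -0.596, 0.0], [0.003, 0.003, -1.0]]
force: [0.4, 0.9, -1.1]
opening: 0.0854
```

```bash
python3 - <<'E'
from h import *
for n in ('wrist','scene','side'):
    c=cam(n); save(c,n+'15.png')
    print(n,proj(c,[[.4575,-.351,.12],[.577,-.127,.125],[.492,.3465,.085],[.4575,-.351,.035]]).round(0).tolist())
go(.46,-.35,.265)
E
```

```text
wrist [[324.0, 224.0], [641.0, 181.0], [1297.0, -417.0], [324.0, 203.0]]
scene [[127.0, 192.0], [227.0, 230.0], [449.0, 206.0], [137.0, 217.0]]
side [[405.0, 405.0], [388.0, 285.0], [259.0, 181.0], [399.0, 423.0]]
p [ 0.4564 -0.3507  0.2637] yaw 53.4 t [ 0.0027  0.0025 -0.0013] rv [-0.12 -0.13  0.  ] F [ 0.12  1.14 -1.04] open 0.0856 clk 30.95 q [ 0.44  0.41  0.26  1.58 -0.12  1.16  1.66]
```

View pics/wrist15.png

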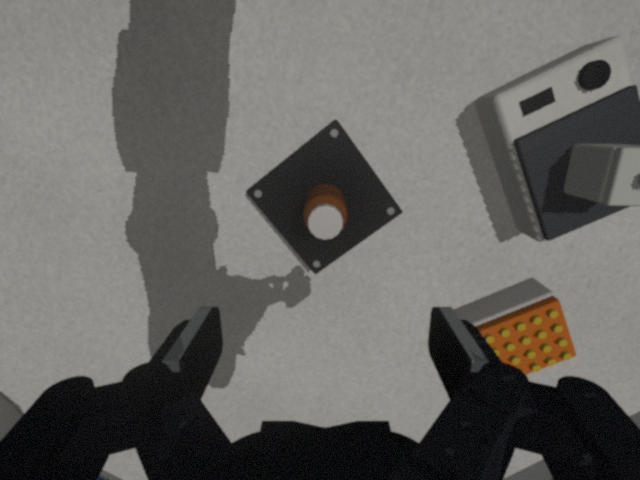

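View pics/scene15.png

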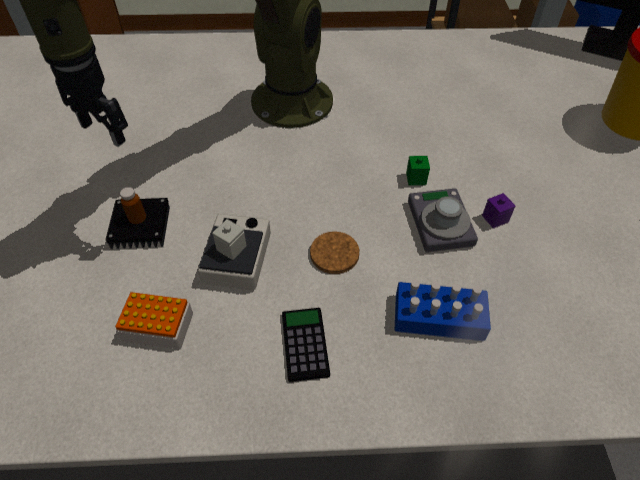

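View pics/side15.png

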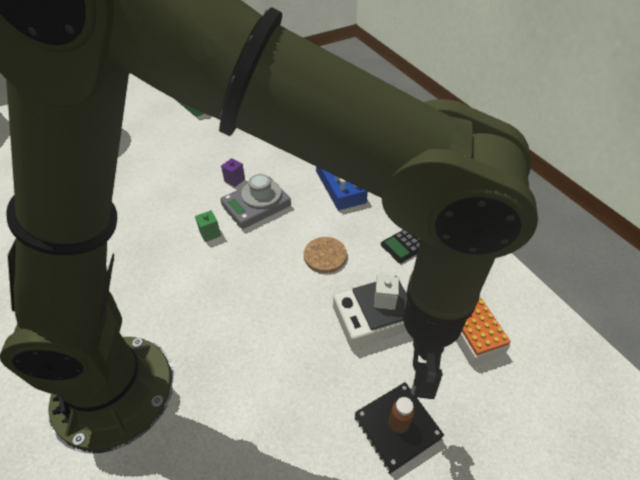

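In all three views the bottle (cap at (325,222) in wrist, predicted (324,224)), box (228,237 in scene) and tin (448,207 in scene) stand upright in their places. The mat is empty and the bystanders haven't moved. Handing in.

```bash
python3 -c "
from h import *
import numpy as np
a=cv2.imread('pics/scene0.png').astype(int);b=cv2.imread('pics/scene15.png').astype(int)
d=np.abs(a-b).max(2)>60
for n,(x0,y0,x1,y1) in dict(rack=(390,280,495,345),tip=(110,285,195,350),calc=(278,303,332,385),green=(405,152,432,188),purple=(482,192,516,228)).items(): print(n,d[y0:y1,x0:x1].sum())
print(job.hand_in())"
```

```text
rack 0
tip 0
calc 0
green 187
purple 0
the job is handed in; nothing more can be done
None
```

The job is done and handed in at about 31 s of robot time. I parked the bottle on the mat, moved the box from the balance to the warming plate, moved the tin from the cooling block to the balance, then moved the bottle to the cooling block.

**Set-downs:** I lowered each sample in roughly 1 mm steps, with 4–8 N of contact at touchdown. Tool tilt was about 0.2° or less at release.

**Final checks:** In the camera views all three samples stand upright. I released each within about 1 mm of the place centre I had measured, except the bottle's stop on the mat (about 1 mm). The separate centre estimates for the warming plate and balance pan differed by 2–4 mm, so I aimed at their average. The bottle cap's final position matched its prediction within 2 px in the wrist view. The mat is empty, and the gripper was open and clear when I handed in.

**Bystanders:** Comparing the first and last pictures showed no change at the rack, tip box, calculator or purple look-alike. The green look-alike's area did show a difference (187 px). The cube sits at the same place in both pictures and the gripper never went near it. I put the difference down to the arm's shadow, which lay behind it only at the start, but I did not check this separately.

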